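# Turn a rinsed heating block over and load it into the dry-bath heater

### The job

The blue heating block is draining on the green mat with its wells facing down. Lift it well clear of the mat, lay it on its side on the mat or bench and let go; then take hold of it from the opposite side, turn it the rest of the way over, and stand it wells-up on the heater's plate, fully down inside the raised rim. Once you have let go of it, press the green start button fully in; do not drop the block or disturb the other things on the bench.

Things in the scene. Friction and masses are not known exactly. Their poses are not given: they have to be found in the camera images.
- block_center (a point): Centre of the blue metal heating block, loose solid cuboid, 0.25 to 0.5 kg: 64 mm long (own x), 42 mm wide (own y), 60 mm high (own z). Own +z points out of its silvery face with six dark wells (marks only), which is down at the start. Grip it by its 64 x 60 mm sides, 42 mm apart along own y. Laid on a 42 x 60 mm side (a quarter turn about own y), its centre is 32 mm up.
- heater_plate (a point): Centre of the heater's dark flat plate, 62 mm above the bench, z up. A steel rim 4 mm high and 4 mm thick surrounds it; inside the rim it measures 52 mm along own x and 74 mm along own y: the block stands in it long side along y, either way round, with 5 mm to spare all round. Nothing is above it.
- heater: The heater, a fixed white box 170 mm along own x, 250 mm along own y, 62 mm high; origin at the centre of its underside. The plate's centre lies at own y = +45 mm, the start button at own x = -30, y = -83 mm.
- start_top (a point): Centre of the top of the heater's green round start button, 28 mm across, in a black housing on the heater's top, at the -y end of the heater. Pressed straight down.
- start (a joint): Start button travel in m: 0 out, 0.006 fully in; a spring returns it, fully in takes 5 N.
- vial_red_center (a point): Centre (half-way up) of a small amber vial with a red cap, 22 mm across, 45 mm tall; a bystander, to be left alone.
- vial_yellow_center (a point): Centre (half-way up) of a small amber vial with a yellow cap, 22 mm across, 45 mm tall; a bystander, to be left alone.
- bottle_center (a point): Centre (half-way up) of a white bottle with a blue cap, 40 mm across, 70 mm tall; a bystander, to be left alone.
- jar_center (a point): Centre (half-way up) of a clear jar with an orange cap, 44 mm across, 50 mm tall; a bystander, to be left alone.
- tipbox_center (a point): Centre (half-way up) of a blue pipette-tip box with clear lid, 85 x 120 x 62 mm; a bystander, to be left alone.
- rack_center (a point): Centre (half-way up) of a white rack of capped tubes, 70 x 196 mm, 94 mm tall; a bystander, to be left alone.
- mat_top (a point): Centre of the upper face of the green draining mat, fixed to the bench, 260 mm along its own x, 280 mm along its own y, 3 mm thick. z up. The two small vials stand along its far (+x) edge, at about 105 mm along +x from this point; the rest of the mat is free but for the block.

How it is judged:
By the outcome, as a careful person would: the job done as asked, in the order asked, and still so for the second after the job is handed in, with the robot touching nothing.
It also fails if it takes over 72 s, if anything falls off the work surface, if the arm or the gripper's body presses on something with over 40 N, if the wrist force passes 120 N, or if a joint passes its speed limit or range.

### The arm

A 6-joint arm with a two-finger parallel gripper is mounted at the origin on the work surface. World frame = base frame: x ahead of the robot, y to its left, z up, the work surface at z = 0. Lengths are in m, angles in rad, forces in N, time in s.
With the tool pointing down it reaches from about 0.375 to 0.75 m from the base axis. Payload 9 kg.
Tool frame: the origin (TCP) lies at the very end of the fingers, on their centre line; the grasp point (between the pads) lies 19 mm behind it (ctrl.grip_depth is the distance from the TCP to the grasp point, in m); x points along the fingers, y is the direction in which the jaws open and shut, and the axes are right-handed (so a half turn about x gives the same grasp; the last joint's range is limited). The gripper opens to 85 mm and grips with 20 to 120 N. Pads are 22 mm wide; open, the fingers measure 114 mm over their backs; the gripper's body (76 mm by 85 mm) begins 54 mm behind the grasp point. The pads swing forward as they close: fully open they stand 13 mm farther back than shut.
Start: joints at [-1.372, 0.104, 0.097, 1.564, 0, 1.353], TCP at [0.243, -0.549, 0.231] pointing down, gripper open.
Joint ranges: [-2.99, 2.99], [-0.84, 1.86], [-1.1, 1.16], [-1.84, 2.11], [-1.51, 1.56], [-3.14, 3.14]. Speed limits (rad/s): [2.22, 2.22, 2.57, 3.14, 3.14, 3.14].

### API

Orientations are given as a unit quaternion [w, x, y, z].
In Python, from cell import ctrl, snapshot gives the robot as it stands. The module is installed in compiled form; this text tells all that it offers.
- The arm moves only by the tool servo_tool, never from a script. Its argument "deltas" is a list of rows, each an object with "travel": the shift along the world's x, y, z in mm, a list of three; "rotation": the turn, a rotation vector about the world's x, y, z in degrees, a list of three. A call has 1 to 10 rows; each row is the pose to reach, as a shift and turn from the pose commanded when the call began; what a row does not reach only later rows make up. A row lasts 1/8 s, in which the tool goes at most 62.5 mm and 10.7 degrees, less where a joint would pass 70% of its speed; a pose out of reach is approached as far as the arm can. A call with a gripper value outside its range is refused whole. "gripper" is the gripper's target within -1 to 1 (shut at 1, half-way at 0, fully open at -1), set as the call begins (left out, the last holds). The fingers move at their own pace and stop on an object; "squeeze" is the grip in N (left out, the last holds). Time passes only in rows, so rows that repeat a pose let the fingers close. It gives the time, the measured TCP pose, the force and the opening at its end, in the units of the state.
- ctrl.observe(): the state, without advancing time (a new reading comes with each control period).
- snapshot(name): name is "side" or "top"; returns a dict with "frame" (384x512x3 uint8, blue, green, red), "vfov" (degrees; the focal length in pixels is half the picture's height over the tangent of half this angle, whatever the lens; pixels are square), "cx", "cy" (the principal point, pixels), "extrinsics" (4x4, takes a point from world to camera coordinates). Camera axes: x right, y down, z forward; pixel columns grow to the right and rows downward; lengths in m; the calibration is good to about 2 mm. A picture is of the moment at which its call begins. There is no depth.
- ctrl.close_job(): hands the job in, once; it reports no verdict.
The state is a dict: "t": time; "joints": joint angles; "joint_velocities": joint speeds; "effort": joint torques, N m; "tool_pos": TCP position; "tool_rot": TCP orientation; "wrist_force": force on the tool from outside, world axes, zero at the start; "torque": the same for the moment, N m; "width": finger opening in m.
Only numpy, scipy, OpenCV 4.12 (cv2) and the standard library are available. Lean on these libraries where they do the work, as an engineer would, in place of code of your own. Each camera call takes 0.05 s, during which the arm holds its last target.

## Working session

There is one attempt and no reset: what is moved stays moved. The work goes in short steps, Python scripts to look and compute and a tool call to move; the robot and the scene stay as the last step left them, time stands still between calls to the robot, and variables do not carry over. Pictures are saved under pics/ and viewed, and the job is handed in when it is done.

Besides the shell and the picture viewer there is one more tool, called after "Request:" as name([rows], argument=value, ...), one row to a line, values as JSON. servo_tool: Moves the arm, as the interface text tells. Its arguments: {"type":"object","properties":{"deltas":{"type":"array","items":{"type":"object","properties":{"travel":{"type":"array","items":{"type":"number"}},"rotation":{"type":"array","items":{"type":"number"}}}}},"gripper":{"type":"number"},"squeeze":{"type":"number"}},"required":["deltas"]}

```bash
mkdir -p pics; cat > look.py <<'E'
import sys,cv2,numpy as np,json
from cell import ctrl,snapshot
def snap(name,fn):
    s=snapshot(name); cv2.imwrite(f'pics/{fn}.png',s['frame']); 
    np.savez(f'pics/{fn}.npz',**{k:np.asarray(v) for k,v in s.items()}); return s
def K(s):
    h=s['frame'].shape[0]; f=h/2/np.tan(np.radians(float(s['vfov']))/2); return f,float(s['cx']),float(s['cy'])
def ray(s,u,v):
    f,cx,cy=K(s);E=np.asarray(s['extrinsics']);R=E[:3,:3];t=E[:3,3]
    d=R.T@np.array([(u-cx)/f,(v-cy)/f,1]); return -R.T@t,d
def onz(s,u,v,z):
    c,d=ray(s,u,v); return c+d*(z-c[2])/d[2]
def proj(s,p):
    f,cx,cy=K(s);E=np.asarray(s['extrinsics']);q=E[:3,:3]@np.asarray(p)+E[:3,3]; return np.array([f*q[0]/q[2]+cx,f*q[1]/q[2]+cy])
def load(fn): return dict(np.load(f'pics/{fn}.npz'))
E
python3 - <<'E'
from look import *
for n in('top','side'):
    s=snap(n,n+'0'); print(n,s['vfov'],s['cx'],s['cy'],np.round(s['extrinsics'],3).tolist())
print(ctrl.observe(),ctrl.grip_depth)
E
```

```text
top 54.54421726819053 251.21677036554598 187.72667502104642 [[0.044, -0.999, 0.0, -0.127], [-0.976, -0.043, -0.215, 0.634], [0.215, 0.009, -0.977, 1.198], [0.0, 0.0, 0.0, 1.0]]
side 51.30946901385794 246.526651700974 190.93850566609495 [[0.975, -0.221, 0.005, -0.632], [-0.137, -0.624, -0.769, 0.097], [0.173, 0.749, -0.639, 1.028], [0.0, 0.0, 0.0, 1.0]]
{'t': 0.1, 'joints': array([-1.37168779e+00,  1.04624307e-01,  9.65573091e-02,  1.56390741e+00,
       -1.34496931e-05,  1.35308361e+00]), 'joint_velocities': array([-1.07486158e-03, -2.98853506e-04,  2.23340938e-03,  1.36452905e-03,
        6.50333409e-04, -5.33219969e-05]), 'effort': array([ 6.01061081e-03, -5.58210683e+01,  5.04717708e+01,  1.31997548e-02,
       -2.69312131e-04,  1.89010296e-05]), 'tool_pos': array([ 0.24285122, -0.54833059,  0.23061469]), 'tool_rot': array([-0.14588749, -0.6918047 , -0.14672057,  0.69180646]), 'wrist_force': array([-0.39019053, -0.784111  ,  0.17556487]), 'torque': array([-0.0152104 , -0.01816854,  0.02963544]), 'width': 0.08517777295975841} 0.0187
```

View pics/top0.png

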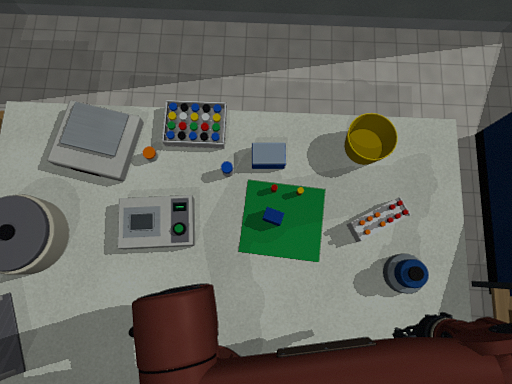

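View pics/side0.png

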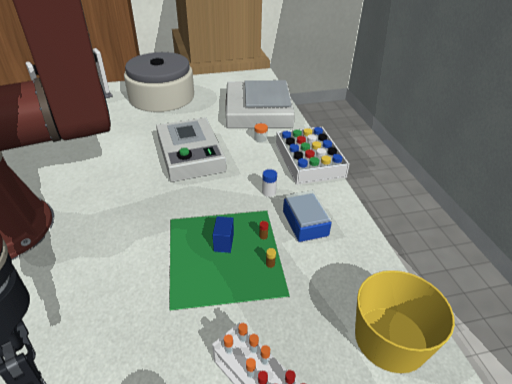

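The top view shows the block at about (273,216) on the mat, vials at (274,188) and (300,191), and the heater at (156,222) with its button at (179,228). The side view shows the block at (223,235). Next I'll measure these.

```bash
cat > m1.py <<'E'
from look import *
s=load('top0');img=s['frame'];hsv=cv2.cvtColor(img,cv2.COLOR_BGR2HSV)
def comps(mask,minA=20):
    n,l,st,c=cv2.connectedComponentsWithStats(mask.astype(np.uint8)); return [(c[i],st[i],l==i) for i in range(1,n) if st[i,4]>=minA]
def rect(m):
    c,_=cv2.findContours(m.astype(np.uint8),cv2.RETR_EXTERNAL,cv2.CHAIN_APPROX_NONE); c=max(c,key=cv2.contourArea); return cv2.minAreaRect(c),c
H,S,V=[hsv[...,i].astype(int) for i in range(3)]
g=(H>50)&(H<75)&(S>150)&(V>60)
for c,st,m in comps(g):
    r,ct=rect(m);print('green',np.round(c),st)
    P=np.array([onz(s,*p,0.003) for p in cv2.boxPoints(r)]);
    if st[4]>1000: print(np.round(P,4),'centre',P.mean(0),[np.linalg.norm(P[i]-P[i-1]) for i in range(4)]); 
    else: print('button',onz(s,*c,0.07))
b=(H>105)&(H<130)&(S>120)
for c,st,m in comps(b):
    print('blue',np.round(c),st,np.round(onz(s,*c,.06),3))
E
python3 m1.py
python3 - <<'E'
from look import *
for n,(x,y,w,h) in {'top0':(225,160,120,110),'side0':(160,200,140,110)}.items():
    im=load(n)['frame'][y:y+h,x:x+w]; cv2.imwrite(f'pics/{n}_c.png',cv2.resize(im,None,fx=5,fy=5,interpolation=cv2.INTER_CUBIC))
for n,(x,y,w,h) in {'top0':(105,185,100,70),'side0':(145,110,95,80)}.items():
    im=load(n)['frame'][y:y+h,x:x+w]; cv2.imwrite(f'pics/{n}_h.png',cv2.resize(im,None,fx=7,fy=7,interpolation=cv2.INTER_CUBIC))
E
```

```text
green [171. 125.] [167 121   8   8  42]
button [0.85451236 0.19423502 0.07      ]
green [193. 126.] [190 122   7   8  44]
button [0.85397859 0.11556984 0.07      ]
green [216. 126.] [212 123   8   8  46]
button [0.8547987  0.03639002 0.07      ]
green [282. 222.] [ 239  180   86   82 5290]
[[ 0.4262 -0.064   0.003 ]
 [ 0.6831 -0.0832  0.003 ]
 [ 0.6591 -0.3693  0.003 ]
 [ 0.4046 -0.3385  0.003 ]] centre [ 0.54325335 -0.21373469  0.003     ] [np.float64(0.2753383505628758), np.float64(0.25766017315451034), np.float64(0.28707413362128315), np.float64(0.2563761877335626)]
green [178. 228.] [175 224   8   8  54]
button [0.49190074 0.13598716 0.07      ]
blue [173. 106.] [169 102   8   9  55] [0.929 0.196 0.06 ]
blue [195. 107.] [191 103   8   9  57] [0.93  0.117 0.06 ]
blue [217. 108.] [213 104   9   9  57] [0.93  0.038 0.06 ]
blue [500. 192.] [ 483  113   29  170 3365] [ 0.663 -0.95   0.06 ]
blue [170. 134.] [166 131   9   8  54] [0.822 0.197 0.06 ]
blue [192. 135.] [189 131   8   9  54] [0.821 0.117 0.06 ]
blue [215. 136.] [211 132   8   9  55] [0.822 0.037 0.06 ]
blue [226. 167.] [221 161  12  13 105] [ 0.711 -0.01   0.06 ]
blue [268. 166.] [252 163  34   6 162] [ 0.721 -0.154  0.06 ]
blue [273. 216.] [263 207  21  19 253] [ 0.546 -0.176  0.06 ]
blue [410. 273.] [395 259  33  29 587] [ 0.378 -0.629  0.06 ]
```

View pics/top0_c.png

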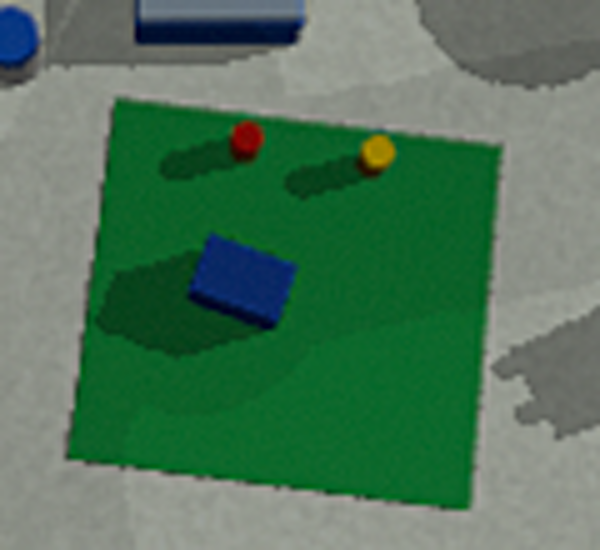

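View pics/side0_c.png

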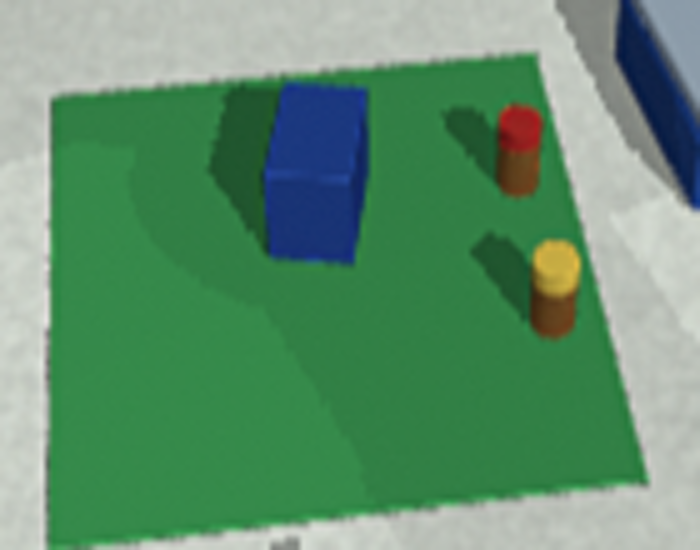

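View pics/top0_h.png

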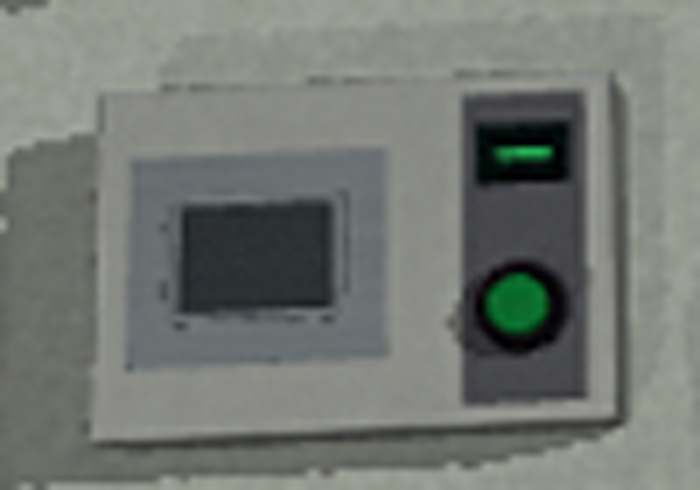

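View pics/side0_h.png

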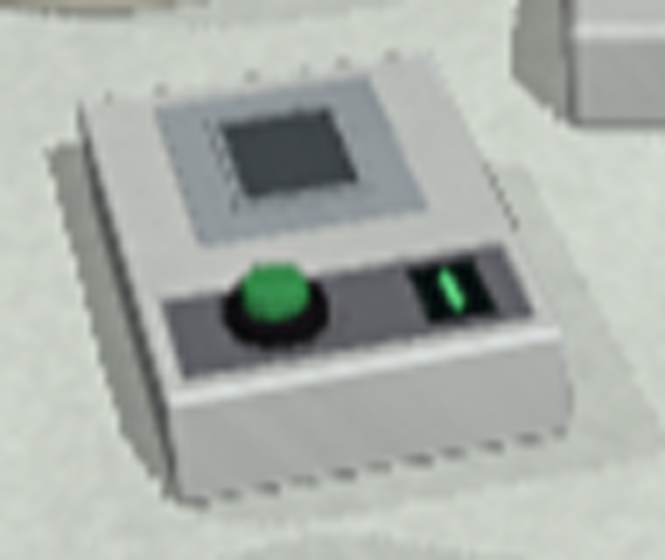

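```bash
cat > m2.py <<'E'
from look import *
T=load('top0');S=load('side0')
def c2(px,off,k): return [((u+.5)/k-.5+off[0],(v+.5)/k-.5+off[1]) for u,v in px]
def show(s,pts,z,tag):
    P=np.array([onz(s,*p,z) for p in pts]);e=np.roll(P,-1,0)-P
    print(tag,'centre',np.round(P.mean(0),4),'edges mm',np.round(np.linalg.norm(e,axis=1)*1e3,1),'dir deg',np.round(np.degrees(np.arctan2(e[:,1],e[:,0])),1)); return P
show(T,c2([(212,234),(297,264),(275,322),(191,292)],(225,160),5),.063,'blockT')
show(S,c2([(287,85),(368,90),(351,180),(265,172)],(160,200),5),.063,'blockS')
show(T,c2([(181,206),(331,203),(334,306),(182,311)],(105,185),7),.062,'plateT')
show(S,c2([(221,126),(331,109),(358,182),(252,199)],(145,110),7),.062,'plateS')
show(T,c2([(100,93),(610,74),(615,420),(95,438)],(105,185),7),.062,'heaterT')
show(S,c2([(82,103),(432,60),(560,330),(175,405)],(145,110),7),.062,'heaterS')
show(S,c2([(50,98),(538,54),(648,483),(48,548)],(160,200),5),.003,'matS')
show(T,c2([(115,98),(502,145),(470,510),(66,458)],(225,160),5),.003,'matT')
show(T,c2([(519,302)],(105,185),7),.075,'btnT');show(S,c2([(276,280)],(145,110),7),.075,'btnS')
c,d=ray(T,*c2([(519,302)],(105,185),7)[0]);c2_,d2=ray(S,*c2([(276,280)],(145,110),7)[0])
A=np.c_[d,-d2];k=np.linalg.lstsq(A,c2_-c,rcond=None)[0];print('btn tri',c+d*k[0],c2_+d2*k[1])
show(T,c2([(247,138)],(225,160),5),.048,'redT');show(S,c2([(521,115)],(160,200),5),.048,'redS')
show(T,c2([(378,150)],(225,160),5),.048,'yelT');show(S,c2([(557,252)],(160,200),5),.048,'yelS')
E
python3 m2.py
```

```text
blockT centre [ 0.5492 -0.1777  0.063 ] edges mm [60.7 42.1 59.6 42. ] dir deg [-107.2  161.    72.7  -17.6]
blockS centre [ 0.5512 -0.1758  0.063 ] edges mm [39.7 60.8 40.5 59.2] dir deg [ -17.5 -108.7  160.3   70.6]
plateT centre [0.5095 0.2642 0.062 ] edges mm [72.1 49.8 72.4 50.7] dir deg [ -86.3 -172.5   94.4    7.1]
plateS centre [0.511 0.272 0.062] edges mm [51.8 66.8 48.2 66.7] dir deg [   5.   -86.3 -175.    96.8]
heaterT centre [0.5128 0.2173 0.062 ] edges mm [247.6 167.  245.4 166.1] dir deg [ -85.3 -174.7   94.5    6.1]
heaterS centre [0.5144 0.2189 0.062 ] edges mm [166.4 237.  162.5 250.9] dir deg [   1.9  -85.3 -173.3   95.6]
matS centre [ 0.545  -0.2105  0.003 ] edges mm [261.2 278.3 258.2 276.4] dir deg [ -4.9 -95.1 174.7  85.5]
matT centre [ 0.5445 -0.2126  0.003 ] edges mm [279.5 258.7 279.9 258.1] dir deg [-94.6 175.2  85.3  -4.9]
btnT centre [0.4919 0.1343 0.075 ] edges mm [0.] dir deg [0.]
btnS centre [0.493 0.15  0.075] edges mm [0.] dir deg [0.]
btn tri [0.49068917 0.13199246 0.08667802] [0.49224291 0.13203956 0.08684564]
redT centre [ 0.649  -0.1777  0.048 ] edges mm [0.] dir deg [0.]
redS centre [ 0.6527 -0.1715  0.048 ] edges mm [0.] dir deg [0.]
yelT centre [ 0.6445 -0.2685  0.048 ] edges mm [0.] dir deg [0.]
yelS centre [ 0.6461 -0.2615  0.048 ] edges mm [0.] dir deg [0.]
```

```bash
cat > plan.py <<'E'
from look import *
from scipy.spatial.transform import Rotation as Ro
def pose(az,theta,G,depth=None):
    """jaw azimuth az, tilt theta (deg) about jaw axis n from straight down, grasp point G -> TCP, R"""
    d=ctrl.grip_depth if depth is None else depth
    a_=np.radians(az);n=np.array([np.cos(a_),np.sin(a_),0]);R0=np.c_[[0,0,-1],n,np.cross([0,0,-1],n)]
    R=Ro.from_rotvec(np.radians(theta)*n)*Ro.from_matrix(R0)
    return np.asarray(G)+d*R.as_matrix()[:,0],R
def cur():
    o=ctrl.observe();q=o['tool_rot'];return o['tool_pos'],Ro.from_quat([q[1],q[2],q[3],q[0]]),o
def go(az,theta,G,depth=None,tag=''):
    p,R,o=cur();P,Q=pose(az,theta,G,depth)
    print(tag,'travel',np.round((P-p)*1e3,1),'rotvec',np.round(np.degrees((Q*R.inv()).as_rotvec()),1),'t',round(o['t'],2))
E
python3 - <<'E'
from plan import *
B=np.array([.550,-.177,.035])
p,R,o=cur();print(R.as_matrix().round(3))
P,Q=pose(-17.5,45,B);a=Q.as_matrix()[:,0];print('a',a)
go(-17.5,45,B-.12*a,tag='pre'); go(-17.5,0,B-.12*a,tag='pre-down');go(-17.5,45,B,tag='grasp')
E
```

```text
[[-0.     0.405 -0.914]
 [ 0.001 -0.914 -0.405]
 [-1.    -0.001 -0.   ]]
a [ 0.21263111  0.67437972 -0.70710678]
pre travel [ 285.6  303.  -124. ] rotvec [ 34.5 -30.9  46. ] t 0.1
pre-down travel [ 281.6  290.4 -129.5] rotvec [-0.1 -0.  48.6] t 0.1
grasp travel [ 311.1  383.9 -208.8] rotvec [ 34.5 -30.9  46. ] t 0.1
```

Request:
servo_tool([
  {"travel": [28, 30, 0], "rotation": [3.45, -3.1, 4.6]},
  {"travel": [57, 60, 0], "rotation": [6.9, -6.2, 9.2]},
  {"travel": [86, 91, 0], "rotation": [10.4, -9.3, 13.8]},
  {"travel": [114, 121, 0], "rotation": [13.8, -12.4, 18.4]},
  {"travel": [143, 151, 0], "rotation": [17.3, -15.5, 23]},
  {"travel": [171, 182, 0], "rotation": [20.7, -18.5, 27.6]},
  {"travel": [200, 212, 0], "rotation": [24.2, -21.6, 32.2]},
  {"travel": [228, 242, 0], "rotation": [27.6, -24.7, 36.8]},
  {"travel": [257, 273, 0], "rotation": [31.1, -27.8, 41.4]},
  {"travel": [286, 303, -20], "rotation": [34.5, -30.9, 46]},
], gripper=-1, squeeze=60)

```text
t: 1.35
tool_pos: [0.5301, -0.2453, 0.2121]
tool_rot: [0.227, 0.745, 0.546, -0.307]
wrist_force: [-0.1, -0.4, -1.0]
width: 0.0854
```

Request:
servo_tool([
  {"travel": [0, 0, -35]},
  {"travel": [0, 0, -70]},
  {"travel": [0, 0, -104]},
  {"travel": [0, 0, -104]},
  {"travel": [0, 0, -104]},
])

```text
invalid input
```

```bash
python3 - <<'E'
from plan import *
B=np.array([.550,-.177,.035])
P,Q=pose(-17.5,45,B);a=Q.as_matrix()[:,0]
go(-17.5,45,B-.12*a,tag='pre');go(-17.5,45,B,tag='grasp')
o=ctrl.observe();print(o['joints'],o['tool_pos'],o['wrist_force'])
snap('top','top1');snap('side','side1')
E
```

```text
pre travel [  -1.6   -0.  -105.4] rotvec [ 0.   0.2 -0.1] t 1.35
grasp travel [  23.9   80.9 -190.3] rotvec [ 0.   0.2 -0.1] t 1.35
[-0.97042156  0.48320358  0.3093675   1.94945358  0.59179616  0.73079087] [ 0.53005615 -0.24526931  0.21205766] [-0.0885122  -0.40981511 -1.0118891 ]
```

View pics/top1.png

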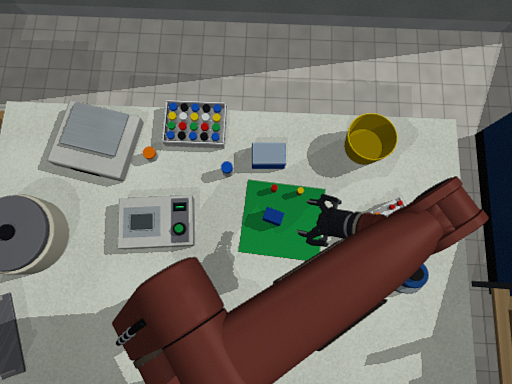

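View pics/side1.png

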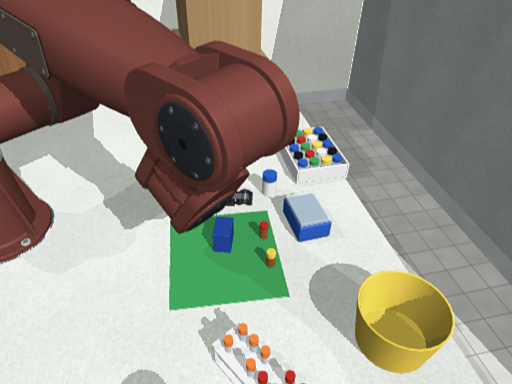

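The top view shows the open gripper at (325,218), right of the block at (273,216), with the big wrist over the tube rack but well above it. Every row needs a rotation field, so I'll resend the lowering in steps that way.

Request:
servo_tool([
  {"travel": [-1, 0, -35], "rotation": [0, 0, 0]},
  {"travel": [-2, 0, -70], "rotation": [0, 0, 0]},
  {"travel": [-2, 0, -105], "rotation": [0, 0, 0]},
  {"travel": [-2, 0, -105], "rotation": [0, 0, 0]},
])

```text
t: 1.95
tool_pos: [0.5257, -0.2448, 0.1044]
tool_rot: [0.224, 0.745, 0.547, -0.309]
wrist_force: [-0.6, 1.0, 0.2]
width: 0.0854
```

```bash
python3 - <<'E'
from plan import *
B=np.array([.550,-.177,.035])
P,Q=pose(-17.5,45,B);a=Q.as_matrix()[:,0]
go(-17.5,45,B-.12*a,tag='pre');go(-17.5,45,B,tag='grasp')
o=ctrl.observe();print(o['joints'],o['tool_pos'],o['wrist_force'])
s=snap('side','side2');snap('top','top2')
E
```

```text
pre travel [ 2.7 -0.5  2.3] rotvec [-0.2 -0.2  0.1] t 1.95
grasp travel [ 28.3  80.4 -82.6] rotvec [-0.2 -0.2  0.1] t 1.95
[-0.97509661  0.5393192   0.18271026  1.77284068  0.58790673  0.73080522] [ 0.52571564 -0.24478857  0.10437985] [-0.56345806  1.04985058  0.18148709]
```

View pics/side2.png

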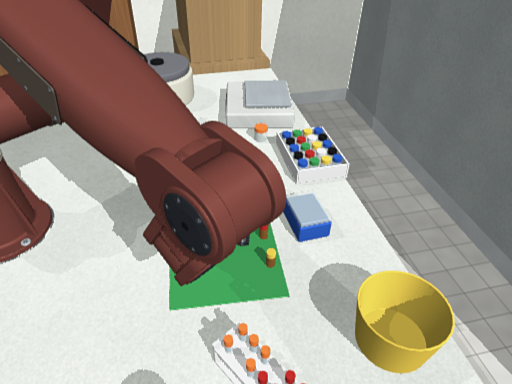

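View pics/top2.png

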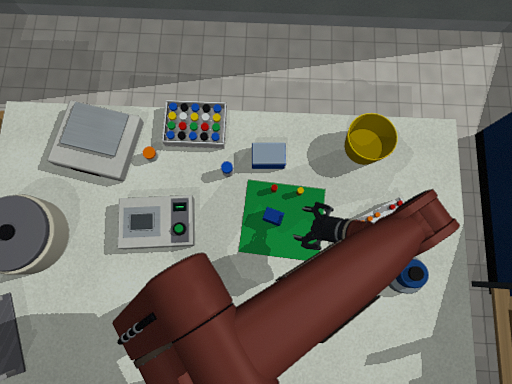

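```bash
python3 - <<'E'
from plan import *
T=load('top2');S=load('side2')
for a,b in [((435,215),(190,220)),((430,220),(210,200))]:
    c,d=ray(T,*a);c2,d2=ray(S,*b);k=np.linalg.lstsq(np.c_[d,-d2],c2-c,rcond=None)[0];print(c+d*k[0],c2+d2*k[1])
E
```

```text
[ 0.50993804 -0.53334642  0.44564541] [ 0.46278451 -0.53732059  0.43973579]
[ 0.49710623 -0.51922026  0.44941734] [ 0.48738077 -0.51939569  0.44801837]
```

The wrist sits at about z = 0.45, far above the rack, so I'll go in along the tool axis.

Request:
servo_tool([
  {"travel": [5, 13, -14], "rotation": [0, 0, 0]},
  {"travel": [9, 27, -28], "rotation": [0, 0, 0]},
  {"travel": [14, 40, -41], "rotation": [0, 0, 0]},
  {"travel": [19, 54, -55], "rotation": [0, 0, 0]},
  {"travel": [23, 67, -69], "rotation": [0, 0, 0]},
  {"travel": [28, 80, -82], "rotation": [0, 0, 0]},
  {"travel": [28, 80, -82], "rotation": [0, 0, 0]},
  {"travel": [28, 80, -82], "rotation": [0, 0, 0]},
])

```text
t: 3.05
tool_pos: [0.5553, -0.1664, 0.0254]
tool_rot: [0.227, 0.745, 0.546, -0.309]
wrist_force: [0.6, -0.4, -0.3]
width: 0.0861
```

```bash
python3 - <<'E'
from plan import *
B=np.array([.550,-.177,.035])
go(-17.5,45,B,tag='grasp')
s=snap('top','top3')
o=ctrl.observe();print(o['joints'],o['wrist_force'])
im=s['frame'][160:270,225:345];cv2.imwrite('pics/top3c.png',cv2.resize(im,None,fx=5,fy=5,interpolation=cv2.INTER_CUBIC))
E
```

```text
grasp travel [-1.3  2.  -3.6] rotvec [0.1 0.1 0.1] t 3.05
[-0.8599645   0.502696   -0.00681834  1.54321104  0.64560203  0.85275646] [-0.05690969 -1.0695369   0.45526236]
```

View pics/top3c.png

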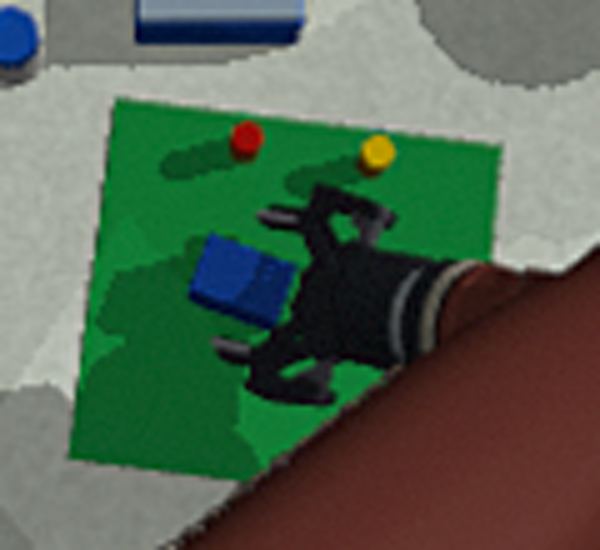

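The fingers straddle the block: tips at crop (275,217) and (232,348), block centre at (243,280). I'll nudge the last few mm and close.

Request:
servo_tool([
  {"travel": [-1, 2, -3], "rotation": [0, 0, 0]},
  {"travel": [-1, 2, -3], "rotation": [0, 0, 0]},
  {"travel": [-1, 2, -3], "rotation": [0, 0, 0]},
])

```text
t: 3.48
tool_pos: [0.5539, -0.1638, 0.0214]
tool_rot: [0.226, 0.745, 0.546, -0.309]
wrist_force: [0.8, -0.1, -0.4]
width: 0.0855
```

Request:
servo_tool([
  {"travel": [0, 0, 0], "rotation": [0, 0, 0]},
  {"travel": [0, 0, 0], "rotation": [0, 0, 0]},
  {"travel": [0, 0, 0], "rotation": [0, 0, 0]},
  {"travel": [0, 0, 0], "rotation": [0, 0, 0]},
  {"travel": [0, 0, 0], "rotation": [0, 0, 0]},
  {"travel": [0, 0, 0], "rotation": [0, 0, 0]},
  {"travel": [0, 0, 0], "rotation": [0, 0, 0]},
  {"travel": [0, 0, 0], "rotation": [0, 0, 0]},
], gripper=1, squeeze=60)

```text
t: 4.47
tool_pos: [0.5541, -0.1639, 0.0215]
tool_rot: [0.227, 0.745, 0.546, -0.309]
wrist_force: [1.3, -2.2, 2.4]
width: 0.0414
```

Gripped, with a width of 41–42 mm. Now I'll lift.

Request:
servo_tool([
  {"travel": [0, 0, 10], "rotation": [0, 0, 0]},
  {"travel": [-5, 0, 30], "rotation": [0, 0, 0]},
  {"travel": [-10, 2, 60], "rotation": [0, 0, 0]},
  {"travel": [-15, 3, 90], "rotation": [0, 0, 0]},
  {"travel": [-20, 6, 120], "rotation": [0, 0, 0]},
  {"travel": [-25, 8, 150], "rotation": [0, 0, 0]},
  {"travel": [-30, 10, 170], "rotation": [0, 0, 0]},
  {"travel": [-35, 11, 180], "rotation": [0, 0, 0]},
  {"travel": [-40, 12, 180], "rotation": [0, 0, 0]},
  {"travel": [-40, 12, 180], "rotation": [0, 0, 0]},
])

```text
t: 5.72
tool_pos: [0.5134, -0.1514, 0.2004]
tool_rot: [0.226, 0.745, 0.546, -0.309]
wrist_force: [-0.2, -0.1, -2.6]
width: 0.0412
```

```bash
python3 - <<'E'
from plan import *
p,R,o=cur();G=p-ctrl.grip_depth*R.as_matrix()[:,0];print('G',G,o['joints'],o['wrist_force'],o['width'])
go(-17.5,-45,G,tag='turn');go(-17.5,-45,[.51,-.165,.15],tag='turn+place above')
s=snap('top','top4');snap('side','side4')
E
```

```text
G [ 0.509396   -0.16403945  0.2135959 ] [-8.98842442e-01  2.41064240e-01 -1.21327581e-03  1.83889860e+00
  6.26824771e-01  8.10147448e-01] [-0.23739464 -0.11609209 -2.64255349] 0.041167370728037236
turn travel [ -8.  -25.2  -0. ] rotvec [-85.9  27.1   0.1] t 5.72
turn+place above travel [ -7.4 -26.2 -63.6] rotvec [-85.9  27.1   0.1] t 5.72
```

View pics/top4.png

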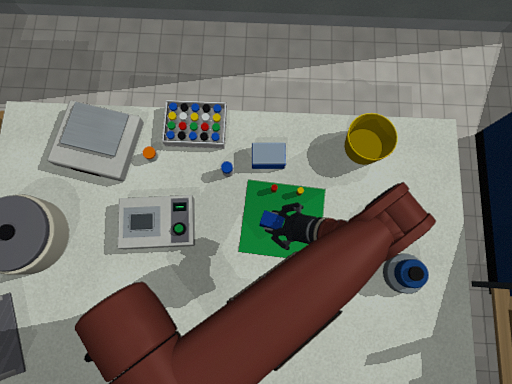

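View pics/side4.png

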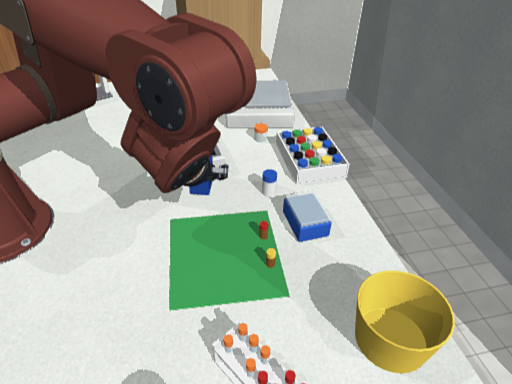

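The block hangs clear in the jaws, at top view (270,219). Now I'll turn it a quarter turn about the jaw axis.

Request:
servo_tool([
  {"travel": [-1, -3, 0], "rotation": [-8.6, 2.7, 0]},
  {"travel": [-2, -5, 0], "rotation": [-17.2, 5.4, 0]},
  {"travel": [-2, -8, 0], "rotation": [-25.8, 8.1, 0]},
  {"travel": [-3, -10, 0], "rotation": [-34.4, 10.8, 0]},
  {"travel": [-4, -13, 0], "rotation": [-43, 13.5, 0]},
  {"travel": [-5, -15, 0], "rotation": [-51.5, 16.3, 0]},
  {"travel": [-6, -18, 0], "rotation": [-60.1, 19, 0]},
  {"travel": [-6, -20, 0], "rotation": [-68.7, 21.7, 0]},
  {"travel": [-7, -23, 0], "rotation": [-77.3, 24.4, 0]},
  {"travel": [-8, -25, 0], "rotation": [-85.9, 27.1, 0]},
])

```text
t: 7.08
tool_pos: [0.506, -0.1759, 0.2009]
tool_rot: [-0.547, -0.307, -0.225, 0.745]
wrist_force: [0.1, -0.6, -4.8]
width: 0.0411
```

```bash
python3 - <<'E'
from plan import *
p,R,o=cur();print(o['joints'],o['wrist_force'],o['width'])
go(-17.5,-45,[.51,-.165,.2136],tag='turn');go(-17.5,-45,[.51,-.165,.06],tag='above')
s=snap('top','top5');snap('side','side5')
E
```

```text
[-0.17678501  0.08131829 -0.14709379  1.46937433 -0.78206735  1.75099129] [ 0.14280309 -0.61689889 -4.77289759] 0.041051365164429865
turn travel [ 0.  -1.7 -0.5] rotvec [ 0.3 -0.  -0.1] t 7.08
above travel [   0.    -1.7 -154.1] rotvec [ 0.3 -0.  -0.1] t 7.08
```

View pics/top5.png

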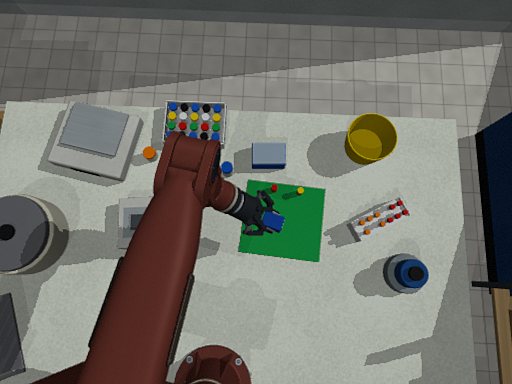

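View pics/side5.png

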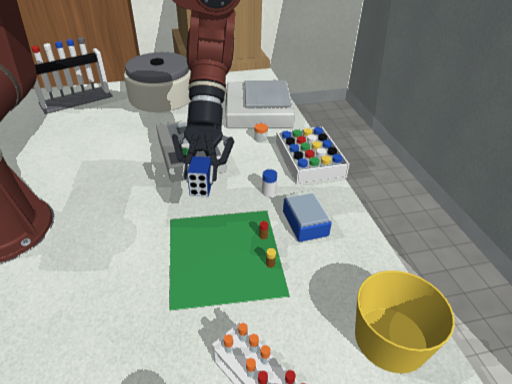

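The block is held level, its six wells facing the side camera at (199,183). I'll lower it toward the mat.

Request:
servo_tool([
  {"travel": [0, -2, -35], "rotation": [0.3, 0, 0]},
  {"travel": [0, -2, -70], "rotation": [0.3, 0, 0]},
  {"travel": [0, -2, -105], "rotation": [0.3, 0, 0]},
  {"travel": [0, -2, -135], "rotation": [0.3, 0, 0]},
  {"travel": [0, -2, -155], "rotation": [0.3, 0, 0]},
  {"travel": [0, -2, -166], "rotation": [0.3, 0, 0]},
  {"travel": [0, -2, -170], "rotation": [0.3, 0, 0]},
  {"travel": [0, -2, -170], "rotation": [0.3, 0, 0]},
])

```text
t: 8.18
tool_pos: [0.5064, -0.1787, 0.0319]
tool_rot: [-0.546, -0.31, -0.227, 0.744]
wrist_force: [0.0, -0.3, -3.1]
width: 0.0414
```

```bash
python3 - <<'E'
from plan import *
p,R,o=cur();print(o['joints'],o['wrist_force'],o['width'],p)
go(-17.5,-45,[.51,-.165,.035],tag='lay')
snap('side','side6')
im=load('side6')['frame'][150:310,150:310];cv2.imwrite('pics/side6c.png',cv2.resize(im,None,fx=3.7,fy=3.7,interpolation=cv2.INTER_CUBIC))
E
```

```text
[-0.1851446   0.2247871  -0.30702656  1.15735944 -0.77428787  1.73915726] [ 0.02310649 -0.28933673 -3.11028304] 0.04140289796957298 [ 0.50640337 -0.17874751  0.03194424]
lay travel [ -0.4   1.1 -10.2] rotvec [-0.2  0.1 -0. ] t 8.18
```

View pics/side6c.png

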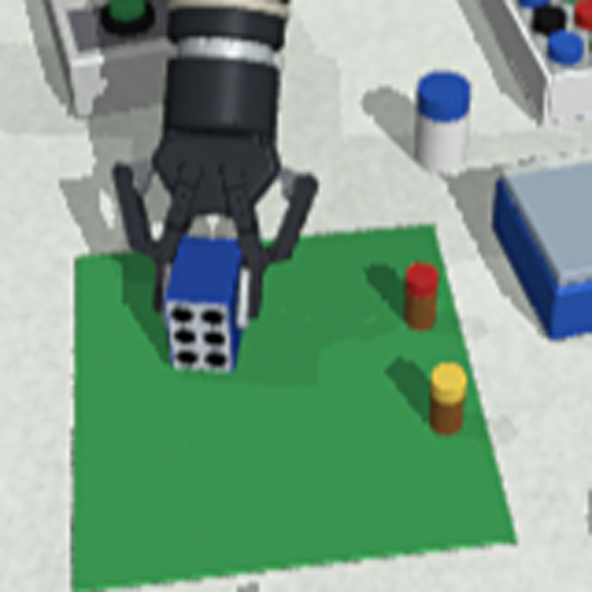

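The block hovers about 1 cm over the mat, clear of the vials. I'll step down slowly while watching force.

Request:
servo_tool([
  {"travel": [0, 0, -3], "rotation": [0, 0, 0]},
  {"travel": [0, 0, -6], "rotation": [0, 0, 0]},
  {"travel": [0, 0, -8], "rotation": [0, 0, 0]},
  {"travel": [0, 0, -8], "rotation": [0, 0, 0]},
  {"travel": [0, 0, -8], "rotation": [0, 0, 0]},
])

```text
t: 8.85
tool_pos: [0.506, -0.1787, 0.0235]
tool_rot: [-0.546, -0.31, -0.228, 0.745]
wrist_force: [-0.6, 2.0, 0.1]
width: 0.0414
```

Request:
servo_tool([
  {"travel": [0, 0, -1], "rotation": [0, 0, 0]},
  {"travel": [0, 0, -2], "rotation": [0, 0, 0]},
  {"travel": [0, 0, -2], "rotation": [0, 0, 0]},
])

```text
t: 9.22
tool_pos: [0.5061, -0.1787, 0.0234]
tool_rot: [-0.547, -0.309, -0.227, 0.745]
wrist_force: [-6.7, 10.7, 16.1]
width: 0.0416
```

Contact at about 0.0235. I'll ease off slightly, then release.

Request:
servo_tool([
  {"travel": [0, 0, 1.5], "rotation": [0, 0, 0]},
  {"travel": [0, 0, 1.5], "rotation": [0, 0, 0]},
])

```text
t: 9.48
tool_pos: [0.506, -0.1787, 0.0234]
tool_rot: [-0.546, -0.31, -0.227, 0.745]
wrist_force: [-2.8, 5.9, 6.4]
width: 0.0416
```

Request:
servo_tool([
  {"travel": [0, 0, 0], "rotation": [0, 0, 0]},
  {"travel": [0, 0, 0], "rotation": [0, 0, 0]},
  {"travel": [0, 0, 0], "rotation": [0, 0, 0]},
  {"travel": [0, 0, 0], "rotation": [0, 0, 0]},
  {"travel": [0, 0, 0], "rotation": [0, 0, 0]},
  {"travel": [0, 0, 0], "rotation": [0, 0, 0]},
  {"travel": [0, 0, 0], "rotation": [0, 0, 0]},
], gripper=-1)

```text
t: 10.35
tool_pos: [0.5059, -0.1787, 0.0228]
tool_rot: [-0.546, -0.31, -0.228, 0.745]
wrist_force: [-0.0, -0.7, 0.0]
width: 0.0856
```

```bash
python3 - <<'E'
from plan import *
p,R,o=cur();print(o['wrist_force'],o['width'],p, -.15e3*R.as_matrix()[:,0])
snap('side','side7')
im=load('side7')['frame'][150:310,150:310];cv2.imwrite('pics/side7c.png',cv2.resize(im,None,fx=3.7,fy=3.7,interpolation=cv2.INTER_CUBIC))
E
```

```text
[-0.03417422 -0.71421268  0.03214258] 0.08558646819783135 [ 0.50593781 -0.17866476  0.02283422] [ 31.85047545 100.75938069 106.45700737]
```

View pics/side7c.png

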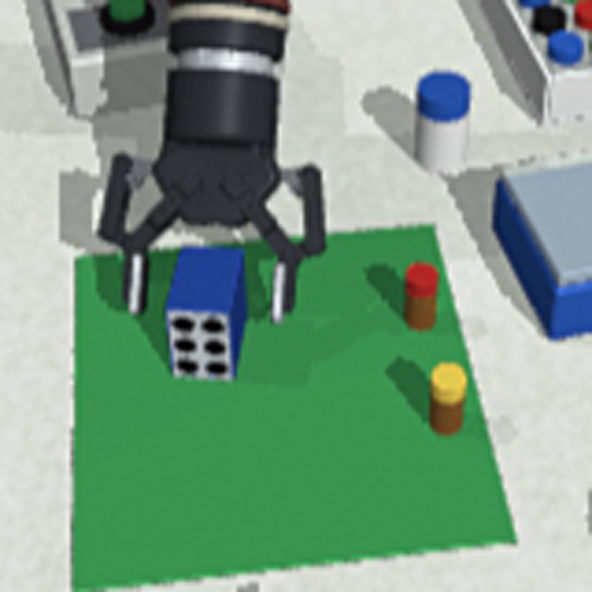

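Released, with the block lying flat on the mat. I'll back out along the tool axis.

Request:
servo_tool([
  {"travel": [4, 13, 13], "rotation": [0, 0, 0]},
  {"travel": [9, 27, 28], "rotation": [0, 0, 0]},
  {"travel": [15, 47, 50], "rotation": [0, 0, 0]},
  {"travel": [21, 67, 75], "rotation": [0, 0, 0]},
  {"travel": [26, 80, 120], "rotation": [0, 0, 0]},
  {"travel": [26, 80, 170], "rotation": [0, 0, 0]},
  {"travel": [26, 80, 180], "rotation": [0, 0, 0]},
])

```text
t: 11.28
tool_pos: [0.5335, -0.0986, 0.2066]
tool_rot: [-0.547, -0.311, -0.226, 0.744]
wrist_force: [-0.4, 0.2, -0.6]
width: 0.0855
```

```bash
python3 - <<'E'
from plan import *
s=snap('top','top8');snap('side','side8')
im=load('side8')['frame'][200:310,160:300];cv2.imwrite('pics/side8c.png',cv2.resize(im,None,fx=5,fy=5,interpolation=cv2.INTER_CUBIC))
im=load('top8')['frame'][160:270,225:345];cv2.imwrite('pics/top8c.png',cv2.resize(im,None,fx=5,fy=5,interpolation=cv2.INTER_CUBIC))
E
```

```text
(no output)
```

View pics/side8c.png

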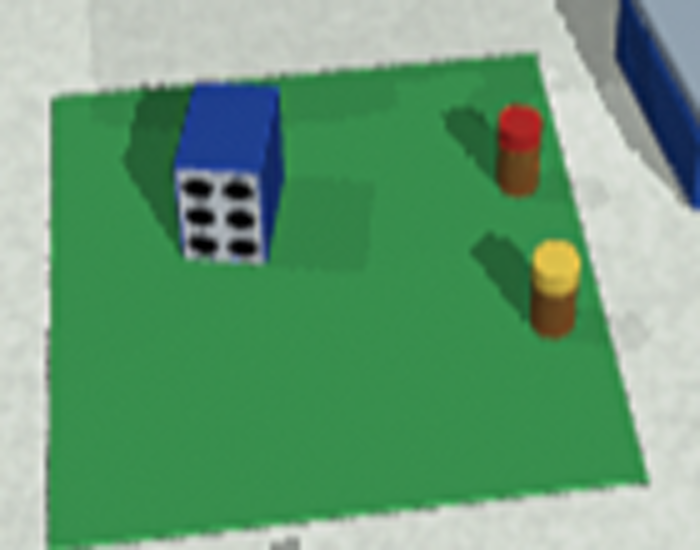

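View pics/top8c.png

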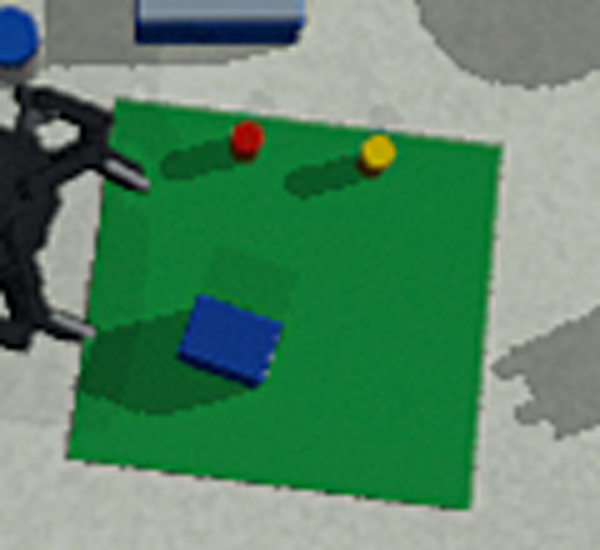

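The block lies on its side with its wells toward the side camera, at crop (222,213). Neither vial has moved. Next I'll measure its lying pose.

```bash
cat > m3.py <<'E'
from plan import *
def c2(px,off,k): return [((u+.5)/k-.5+off[0],(v+.5)/k-.5+off[1]) for u,v in px]
def show(s,pts,z,tag):
    P=np.array([onz(s,*p,z) for p in pts]);e=np.roll(P,-1,0)-P
    print(tag,'centre',np.round(P.mean(0),4),'edges mm',np.round(np.linalg.norm(e,axis=1)*1e3,1),'dir deg',np.round(np.degrees(np.arctan2(e[:,1],e[:,0])),1)); return P
E
python3 - <<'E'
from m3 import *
T=load('top8');S=load('side8')
show(T,c2([(199,295),(283,322),(262,379),(179,351)],(225,160),5),.067,'T')
show(S,c2([(196,82),(279,88),(263,173),(175,167)],(160,200),5),.067,'S')
G=[.5096,-.166,.036]
P,Q=pose(-17.5,45,G);a=Q.as_matrix()[:,0]
go(-17.5,45,G-.12*a+[0,0,.08],tag='prehigh')
go(-17.5,0,np.array(G)+[0,0,.2],tag='mid')
E
```

```text
T centre [ 0.5088 -0.1701  0.067 ] edges mm [58.8 40.6 58.  39.8] dir deg [-105.4  161.5   73.9  -17.4]
S centre [ 0.5097 -0.1679  0.067 ] edges mm [40.7 57.1 41.2 57.5] dir deg [ -18.4 -106.7  162.2   72.8]
prehigh travel [ -44.5 -135.6  -16.2] rotvec [ 85.6 -26.9   0. ] t 11.38
mid travel [-22.9 -67.3  13.5] rotvec [ 42.7 -13.4   0. ] t 11.38
```

Request:
servo_tool([
  {"travel": [-4, -14, 5], "rotation": [8.6, -2.7, 0]},
  {"travel": [-9, -27, 10], "rotation": [17.1, -5.4, 0]},
  {"travel": [-13, -41, 13], "rotation": [25.7, -8.1, 0]},
  {"travel": [-18, -54, 13], "rotation": [34.2, -10.8, 0]},
  {"travel": [-23, -68, 13], "rotation": [42.8, -13.5, 0]},
  {"travel": [-27, -82, 10], "rotation": [51.4, -16.1, 0]},
  {"travel": [-31, -95, 0], "rotation": [59.9, -18.8, 0]},
  {"travel": [-36, -110, -5], "rotation": [68.5, -21.5, 0]},
  {"travel": [-41, -125, -10], "rotation": [77, -24.2, 0]},
  {"travel": [-45, -140, -16], "rotation": [85.6, -26.9, 0]},
])

```text
t: 12.62
tool_pos: [0.4864, -0.2393, 0.1857]
tool_rot: [0.225, 0.746, 0.547, -0.307]
wrist_force: [0.7, 0.0, 0.2]
width: 0.0853
```

```bash
python3 - <<'E'
from m3 import *
G=[.508,-.172,.036]
P,Q=pose(-17.5,45,G);a=Q.as_matrix()[:,0]
go(-17.5,45,G-.12*a,tag='pre')
go(-17.5,45,G,tag='grasp');print(ctrl.observe()['joints'])
E
```

```text
pre travel [  0.   -1.  -78.1] rotvec [-0.3  0.1 -0. ] t 12.62
grasp travel [  25.5   79.9 -162.9] rotvec [-0.3  0.1 -0. ] t 12.62
[-1.02498285  0.40018795  0.1502525   1.90806198  0.56319844  0.67674291]
```

Request:
servo_tool([
  {"travel": [0, -1, -30], "rotation": [0, 0, 0]},
  {"travel": [0, -1, -60], "rotation": [0, 0, 0]},
  {"travel": [0, -1, -78], "rotation": [0, 0, 0]},
  {"travel": [4, 13, -92], "rotation": [0, 0, 0]},
  {"travel": [9, 27, -107], "rotation": [0, 0, 0]},
  {"travel": [13, 41, -121], "rotation": [0, 0, 0]},
  {"travel": [18, 54, -136], "rotation": [0, 0, 0]},
  {"travel": [22, 67, -150], "rotation": [0, 0, 0]},
  {"travel": [25, 80, -163], "rotation": [0, 0, 0]},
  {"travel": [25, 80, -163], "rotation": [0, 0, 0]},
])

```text
t: 13.88
tool_pos: [0.5114, -0.1571, 0.0229]
tool_rot: [0.226, 0.744, 0.548, -0.309]
wrist_force: [0.3, 0.6, 1.1]
width: 0.0854
```

```bash
python3 - <<'E'
from m3 import *
G=[.508,-.172,.036]
go(-17.5,45,G,tag='grasp')
snap('top','top9')
im=load('top9')['frame'][160:270,225:345];cv2.imwrite('pics/top9c.png',cv2.resize(im,None,fx=5,fy=5,interpolation=cv2.INTER_CUBIC))
E
```

```text
grasp travel [ 0.6 -2.3 -0.2] rotvec [-0.  -0.1 -0.2] t 13.88
```

View pics/top9c.png

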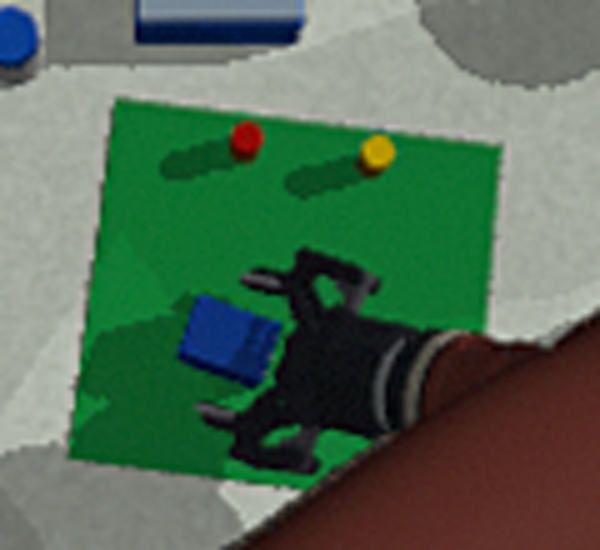

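The fingers straddle the block from the right: tips at (262,280) and (218,412), block at (231,338). Closing.

Request:
servo_tool([
  {"travel": [0, -2, 0], "rotation": [0, 0, 0]},
  {"travel": [0, -2, 0], "rotation": [0, 0, 0]},
  {"travel": [0, -2, 0], "rotation": [0, 0, 0]},
  {"travel": [0, -2, 0], "rotation": [0, 0, 0]},
  {"travel": [0, -2, 0], "rotation": [0, 0, 0]},
  {"travel": [0, -2, 0], "rotation": [0, 0, 0]},
  {"travel": [0, -2, 0], "rotation": [0, 0, 0]},
  {"travel": [0, -2, 0], "rotation": [0, 0, 0]},
  {"travel": [0, -2, 0], "rotation": [0, 0, 0]},
], gripper=1, squeeze=60)

```text
t: 15.05
tool_pos: [0.5121, -0.1614, 0.0243]
tool_rot: [0.227, 0.744, 0.547, -0.309]
wrist_force: [-4.4, -5.0, 5.4]
width: 0.0415
```

```bash
python3 - <<'E'
from m3 import *
p,R,o=cur();print('G at grip',p-ctrl.grip_depth*R.as_matrix()[:,0],o['width'])
E
```

```text
G at grip [ 0.50811021 -0.17399911  0.03753159] 0.04148815417913236
```

Request:
servo_tool([
  {"travel": [0, 0, 10], "rotation": [0, 0, 0]},
  {"travel": [0, 0, 35], "rotation": [0, 0, 0]},
  {"travel": [0, 0, 65], "rotation": [0, 0, 0]},
  {"travel": [0, 0, 95], "rotation": [0, 0, 0]},
  {"travel": [0, 0, 125], "rotation": [0, 0, 0]},
  {"travel": [0, 0, 155], "rotation": [0, 0, 0]},
  {"travel": [0, 0, 180], "rotation": [0, 0, 0]},
  {"travel": [0, 0, 190], "rotation": [0, 0, 0]},
  {"travel": [0, 0, 190], "rotation": [0, 0, 0]},
])

```text
t: 16.18
tool_pos: [0.512, -0.1607, 0.2138]
tool_rot: [0.227, 0.744, 0.547, -0.309]
wrist_force: [0.3, 0.1, -3.8]
width: 0.0412
```

```bash
python3 - <<'E'
from m3 import *
p,R,o=cur();G=p-ctrl.grip_depth*R.as_matrix()[:,0];print('G',G,o['width'],o['joints'],o['wrist_force'])
go(-17.5,-45,G,tag='turn');go(4.7,-45,[.51,.263,.25],tag='over')
E
```

```text
G [ 0.50803679 -0.17329109  0.2270076 ] 0.0411905267339739 [-0.9097882   0.25287619  0.03690203  1.87179176  0.61863057  0.79585266] [ 0.32793791  0.13720623 -3.83388507]
turn travel [ -7.9 -25.2   0. ] rotvec [-85.8  26.9  -0.1] t 16.18
over travel [ -0.9 410.5  23. ] rotvec [-89.8  10.   17.3] t 16.18
```

Request:
servo_tool([
  {"travel": [-1, -3, 0], "rotation": [-8.6, 2.7, 0]},
  {"travel": [-2, -5, 0], "rotation": [-17.2, 5.4, 0]},
  {"travel": [-2, -8, 0], "rotation": [-25.8, 8.1, 0]},
  {"travel": [-3, -10, 0], "rotation": [-34.3, 10.8, 0]},
  {"travel": [-4, -13, 0], "rotation": [-43, 13.5, 0]},
  {"travel": [-5, -15, 0], "rotation": [-51.5, 16.2, 0]},
  {"travel": [-6, -18, 0], "rotation": [-60.1, 18.9, 0]},
  {"travel": [-6, -20, 0], "rotation": [-68.6, 21.6, 0]},
  {"travel": [-7, -23, 0], "rotation": [-77.2, 24.3, 0]},
  {"travel": [-8, -25, 0], "rotation": [-85.8, 26.9, 0]},
])

```text
t: 17.42
tool_pos: [0.5036, -0.185, 0.2125]
tool_rot: [-0.547, -0.307, -0.226, 0.745]
wrist_force: [-0.4, -0.8, -4.6]
width: 0.0414
```

```bash
python3 - <<'E'
from m3 import *
p,R,o=cur();G=p-ctrl.grip_depth*R.as_matrix()[:,0];print('G',G,o['width'],o['joints'],o['wrist_force'])
go(4.7,-45,[.51,.265,.2],tag='over')
E
```

```text
G [ 0.50756907 -0.17229851  0.22572481] 0.0413814671508693 [-0.19421527  0.06189553 -0.1451479   1.47458389 -0.78270602  1.72557662] [-0.42195511 -0.78511419 -4.57217639]
over travel [  7.5 436.8 -25.8] rotvec [ 0.2 -0.1 22.1] t 17.43
```

Request:
servo_tool([
  {"travel": [1, 30, 0], "rotation": [0, 0, 1.5]},
  {"travel": [1, 75, 0], "rotation": [0, 0, 4]},
  {"travel": [2, 125, 0], "rotation": [0, 0, 6]},
  {"travel": [3, 175, 0], "rotation": [0, 0, 9]},
  {"travel": [4, 225, 0], "rotation": [0, 0, 12]},
  {"travel": [5, 275, 0], "rotation": [0, 0, 14]},
  {"travel": [6, 325, 0], "rotation": [0, 0, 16]},
  {"travel": [7, 375, -10], "rotation": [0, 0, 19]},
  {"travel": [8, 415, -20], "rotation": [0.2, 0, 21]},
  {"travel": [8, 437, -26], "rotation": [0.2, 0, 22.1]},
])

```text
t: 18.68
tool_pos: [0.5106, 0.2533, 0.1849]
tool_rot: [0.679, 0.259, 0.284, -0.626]
wrist_force: [0.7, -0.1, -4.4]
width: 0.0414
```

Request:
servo_tool([
  {"travel": [0, 0, 0], "rotation": [0, 0, 0]},
  {"travel": [0, 0, 0], "rotation": [0, 0, 0]},
  {"travel": [0, 0, 0], "rotation": [0, 0, 0]},
])

```text
t: 19.05
tool_pos: [0.512, 0.2505, 0.1879]
tool_rot: [0.678, 0.261, 0.283, -0.626]
wrist_force: [-0.2, -0.1, -3.6]
width: 0.0414
```

```bash
python3 - <<'E'
from m3 import *
p,R,o=cur();G=p-ctrl.grip_depth*R.as_matrix()[:,0];print('G',G,o['width'],o['joints'],o['wrist_force'])
go(4.7,-45,[.51,.2655,.2],tag='over')
snap('top','top10');snap('side','side10')
E
```

```text
G [0.5109726  0.26359751 0.20116556] 0.04141070762166986 [ 0.56003523  0.54237758  0.35876099  1.81762842 -0.67437758  2.20380151] [-0.1648815  -0.07666711 -3.56993965]
over travel [-0.9  1.9 -1.1] rotvec [-0.2 -0.1  0.1] t 19.05
```

View pics/top10.png

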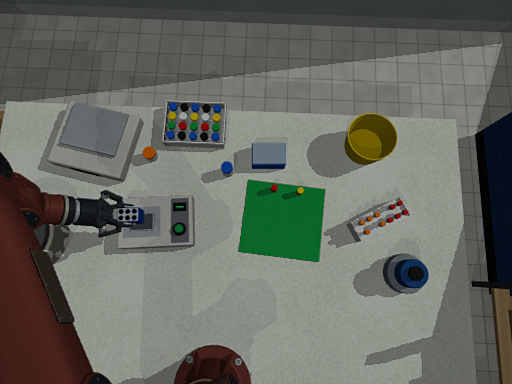

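View pics/side10.png

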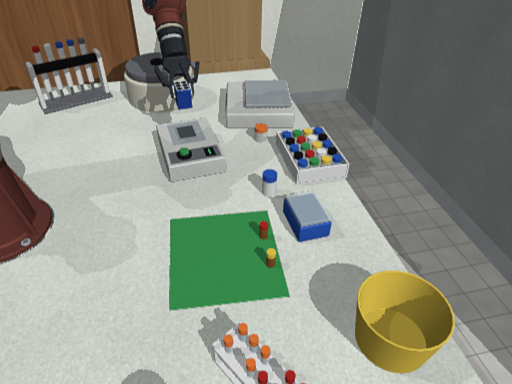

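The block is wells-up over the heater, at top view (127,215). I'll check its position against the plate before lowering.

```bash
python3 - <<'E'
from m3 import *
for n,(x,y,w,h) in {'top10':(95,190,100,70),'side10':(145,60,90,90)}.items():
    im=load(n)['frame'][y:y+h,x:x+w];cv2.imwrite(f'pics/{n}_c.png',cv2.resize(im,None,fx=6.5,fy=6.5,interpolation=cv2.INTER_CUBIC))
E
```

```text
(no output)
```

View pics/top10_c.png

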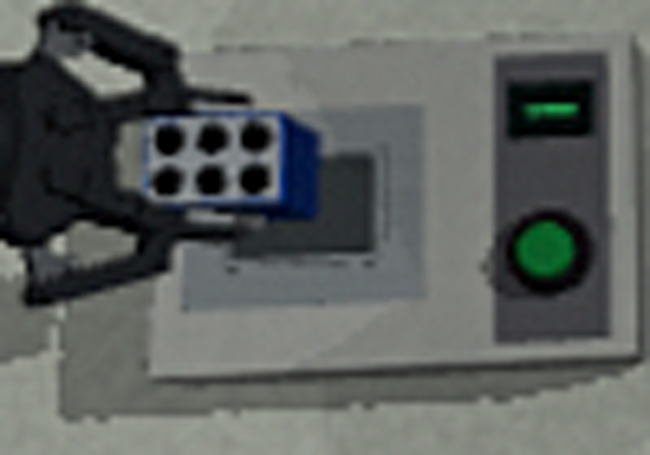

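View pics/side10_c.png

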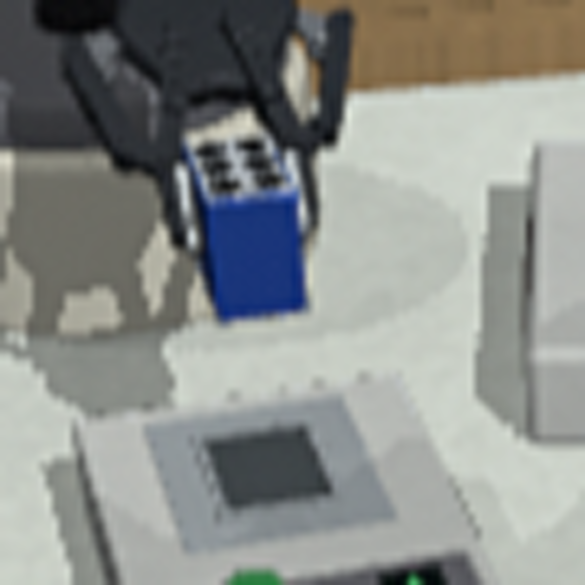

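```bash
python3 - <<'E'
from m3 import *
T=load('top10');S=load('side10')
# top face corners (blue+silver outer)
show(T,c2([(146,116),(285,108),(282,206),(146,206)],(95,190),6.5),.226,'Ttop')
show(S,c2([(186,137),(274,130),(304,192),(207,208)],(145,60),6.5),.226,'Stop')
for tag,s,off in(('bottom edge S',S,0),):
    for px in [(220,319),(306,307)]: print(tag,onz(s,*c2([px],(145,60),6.5)[0],.166))
print('bottom T',[onz(T,*c2([px],(95,190),6.5)[0],.166) for px in [(319,130),(316,215)]])
# expected corners of block by kinematics
t=np.array([-np.sin(np.radians(4.7)),np.cos(np.radians(4.7)),0])
print('expected block centre',np.array([.511,.2636,.196])-.0025*t)
E
```

```text
Ttop centre [0.5099 0.257  0.226 ] edges mm [62.7 44.5 60.9 40.9] dir deg [ -84.1 -175.5   92.5    7. ]
Stop centre [0.5124 0.2589 0.226 ] edges mm [40.1 67.3 43.7 74.9] dir deg [  -1.2  -84.9 -171.    92.2]
bottom edge S [0.49358488 0.23186609 0.166     ]
bottom edge S [0.5330715  0.23504069 0.166     ]
bottom T [array([0.53383899, 0.2294268 , 0.166     ]), array([0.49331633, 0.22653406, 0.166     ])]
expected block centre [0.51120485 0.26110841 0.196     ]
```

Kinematics and both views agree on the block centre, about (0.511, 0.260). I'll shift it slightly and lower to just above the rim.

Request:
servo_tool([
  {"travel": [-1, 2, -20], "rotation": [0, 0, 0]},
  {"travel": [-1, 2, -45], "rotation": [0, 0, 0]},
  {"travel": [-1, 2, -65], "rotation": [0, 0, 0]},
  {"travel": [-1, 2, -80], "rotation": [0, 0, 0]},
  {"travel": [-1, 2, -88], "rotation": [0, 0, 0]},
  {"travel": [-1, 2, -88], "rotation": [0, 0, 0]},
  {"travel": [-1, 2, -88], "rotation": [0, 0, 0]},
])

```text
t: 20.02
tool_pos: [0.5113, 0.2536, 0.1006]
tool_rot: [0.679, 0.261, 0.283, -0.626]
wrist_force: [1.2, 0.7, -3.9]
width: 0.0413
```

```bash
python3 - <<'E'
from m3 import *
p,R,o=cur();G=p-ctrl.grip_depth*R.as_matrix()[:,0];print('G',G,o['width'],o['joints'],o['wrist_force'])
go(4.7,-45,[.5098,.266,.0972],tag='final')
snap('top','top11');snap('side','side11')
for n,(x,y,w,h) in {'top11':(95,190,100,70),'side11':(145,90,90,90)}.items():
    im=load(n)['frame'][y:y+h,x:x+w];cv2.imwrite(f'pics/{n}_c.png',cv2.resize(im,None,fx=6.5,fy=6.5,interpolation=cv2.INTER_CUBIC))
E
```

```text
G [0.51023127 0.2666746  0.11389441] 0.04128434527308785 [ 0.56482036  0.59475163  0.26807573  1.67586952 -0.67323127  2.20780455] [ 1.23543962  0.69323    -3.91070316]
final travel [ -0.4  -0.7 -16.6] rotvec [-0.2  0.   0. ] t 20.02
```

View pics/top11_c.png

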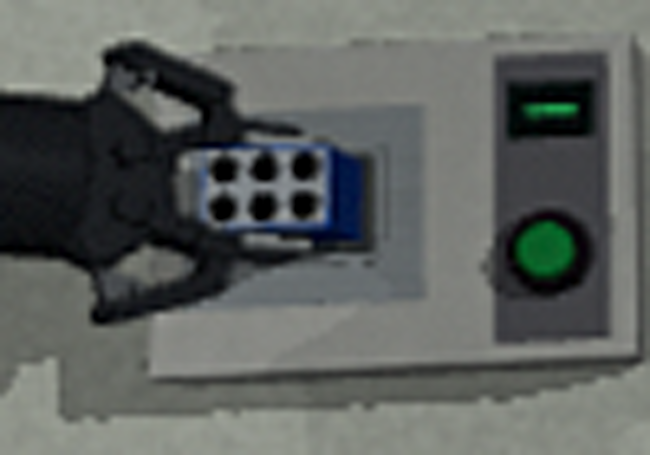

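View pics/side11_c.png

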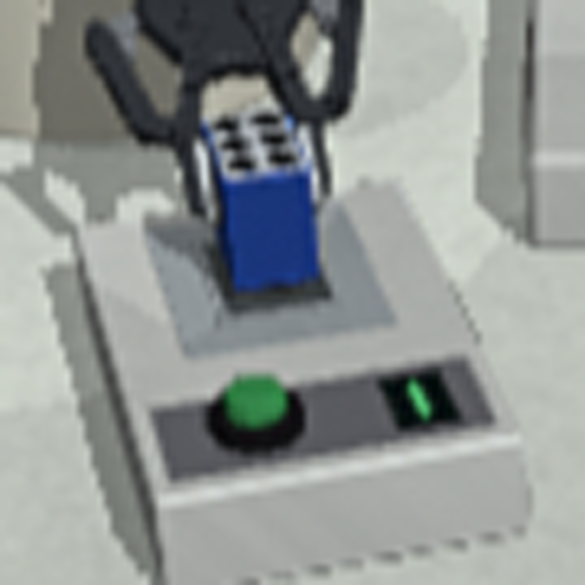

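```bash
python3 - <<'E'
from m3 import *
T=load('top11');S=load('side11');h=np.radians(4.7);x=np.array([np.cos(h),np.sin(h)]);y=np.array([-np.sin(h),np.cos(h)]);c=np.array([.510,.2635])
def hl(s,px,off,z): 
    P=onz(s,*c2([px],off,6.5)[0],z)[:2]-c; return np.round([P@x*1e3,P@y*1e3],1)
print('bottom edge in plate frame, want (+-21,-32)')
for px in [(363,154),(360,250)]: print('T',hl(T,px,(95,190),.0787))
for px in [(235,291),(321,279)]: print('S',hl(S,px,(145,90),.0787))
print('plate -y edge, want (+-26,-37)')
for px in [(375,153),(372,250)]: print('T',hl(T,px,(95,190),.062))
for px in [(229,312),(331,296)]: print('S',hl(S,px,(145,90),.062))
print('top edge -y z=.1387')
for px in [(330,148),(329,232)]: print('T',hl(T,px,(95,190),.1387))
for px in [(222,184),(312,171)]: print('S',hl(S,px,(145,90),.1387))
E
```

```text
bottom edge in plate frame, want (+-21,-32)
T [ 22.6 -33.8]
T [-26.5 -33.2]
S [-21.  -31.2]
S [ 20.2 -32.4]
plate -y edge, want (+-26,-37)
T [ 25.5 -35.5]
T [-24.8 -34.9]
S [-24. -22.]
S [ 26. -22.]
top edge -y z=.1387
T [ 16.6 -33.7]
T [-24.5 -34.1]
S [-21.9 -35.8]
S [ 20.1 -35.9]
```

The two views disagree on the plate's -y edge, so I'll re-measure the plate from the clean first images with a mask.

```bash
python3 - <<'E'
from m3 import *
h=np.radians(4.7);x=np.array([np.cos(h),np.sin(h)]);y=np.array([-np.sin(h),np.cos(h)]);c=np.array([.510,.2635])
for n,cen in(('top0',(141,222)),('side0',(186,132))):
    s=load(n);g=cv2.cvtColor(s['frame'],cv2.COLOR_BGR2GRAY).astype(np.float32)
    u,v=cen;print(n);print(g[v-14:v+15:1,u].astype(int), g[v,u-18:u+19].astype(int))
    k=8;x0,y0=u-25,v-20;im=cv2.resize(g[y0:y0+40,x0:x0+50],None,fx=k,fy=k,interpolation=cv2.INTER_LINEAR)
    dark=np.median(g[v-4:v+5,u-4:u+5]);pan=np.percentile(g[y0+4:y0+36,x0+6:x0+44],80);m=(im<(dark+pan)/2).astype(np.uint8)
    nl,l,st,_=cv2.connectedComponentsWithStats(m);lab=l[20*k,25*k];mm=(l==lab).astype(np.uint8)
    mm=cv2.morphologyEx(mm,cv2.MORPH_OPEN,np.ones((25,25)))
    ct=max(cv2.findContours(mm,0,cv2.CHAIN_APPROX_NONE)[0],key=cv2.contourArea)
    ap=cv2.approxPolyDP(cv2.convexHull(ct),12,True)[:,0]
    M=cv2.moments(ct);ctr=(M['m10']/M['m00'],M['m01']/M['m00'])
    print('dark',dark,'panel',pan)
    for p in list(ap)+[ctr]:
        q=c2([p],(x0,y0),k)[0];P=onz(s,*q,.062)[:2]-c;print(np.round(q,2),'plate frame mm',np.round([P@x*1e3,P@y*1e3],1))
E
```

```text
top0
[107 111 111 109 105 114  65  43  48  48  47  49  47  49  48  49  48  47
  49  50  43  76  84 108 111 108 113 108 106] [118 108 111 109 109 108  96  77  41  46  49  47  48  48  47  50  52  49
  48  48  49  50  49  49  48  49  46  50  45  71 112  95 112 110 111 108
 113]
dark 48.0 panel 113.0
[151.94 213.81] plate frame mm [ 23.2 -34.5]
[151.94 228.19] plate frame mm [-25.3 -35.4]
[129.94 229.06] plate frame mm [-25.4  38. ]
[130.81 213.94] plate frame mm [25.5 36.7]
[141.04 221.33] plate frame mm [-0.9  1.6]
side0
[202 202 195 188 167 152 150 134  96  66  67  69  69  69  69  69  70  69
  68  94 126 145 150 148 147 173 189 190 190] [190 156 149 150 150 150 152 150 124 131  74  65  67  68  68  68  69  69
  69  69  69  69  68  69  67  65  79 139 150 151 152 151 150 150 159 185
 185]
dark 68.0 panel 190.0
[192.06 125.06] plate frame mm [28.  42.2]
[195.44 136.31] plate frame mm [ 24.3 -28.9]
[178.44 137.31] plate frame mm [-27.8 -19.2]
[176.31 126.69] plate frame mm [-23.1  46.9]
[185.72 131.61] plate frame mm [0.4 7.8]
```

Taken together, the estimates (kinematics +1, top +3, side +8 mm) put the plate slightly further in +y. I'll shift the block +4 mm, inside the 5 mm slack for all three, then lower and watch the contact height. Full seat should read a TCP z of about 0.084.

Request:
servo_tool([
  {"travel": [0, 4, 0], "rotation": [0, 0, 0]},
  {"travel": [0, 4, -4], "rotation": [0, 0, 0]},
  {"travel": [0, 4, -8], "rotation": [0, 0, 0]},
  {"travel": [0, 4, -10], "rotation": [0, 0, 0]},
  {"travel": [0, 4, -10], "rotation": [0, 0, 0]},
])

```text
t: 20.75
tool_pos: [0.5108, 0.2572, 0.0895]
tool_rot: [0.679, 0.26, 0.283, -0.626]
wrist_force: [0.6, 0.7, -4.4]
width: 0.0415
```

Request:
servo_tool([
  {"travel": [0, 0, -1], "rotation": [0, 0, 0]},
  {"travel": [0, 0, -2], "rotation": [0, 0, 0]},
  {"travel": [0, 0, -3], "rotation": [0, 0, 0]},
  {"travel": [0, 0, -3], "rotation": [0, 0, 0]},
])

```text
t: 21.25
tool_pos: [0.5109, 0.2573, 0.0868]
tool_rot: [0.679, 0.26, 0.283, -0.626]
wrist_force: [-0.0, -0.4, -3.7]
width: 0.0411
```

```bash
python3 - <<'E'
from m3 import *
p,R,o=cur();G=p-ctrl.grip_depth*R.as_matrix()[:,0];print('G',G,o['width'],o['wrist_force'],o['torque'])
snap('top','top12');snap('side','side12')
for n,(x,y,w,h) in {'top12':(95,190,100,70),'side12':(145,90,90,90)}.items():
    im=load(n)['frame'][y:y+h,x:x+w];cv2.imwrite(f'pics/{n}_c.png',cv2.resize(im,None,fx=6.5,fy=6.5,interpolation=cv2.INTER_CUBIC))
E
```

```text
G [0.50982148 0.27043987 0.10003079] 0.04105371738249048 [-0.03024156 -0.37979032 -3.70208232] [ 1.16541353  0.07348463 -0.01923568]
```

View pics/top12_c.png

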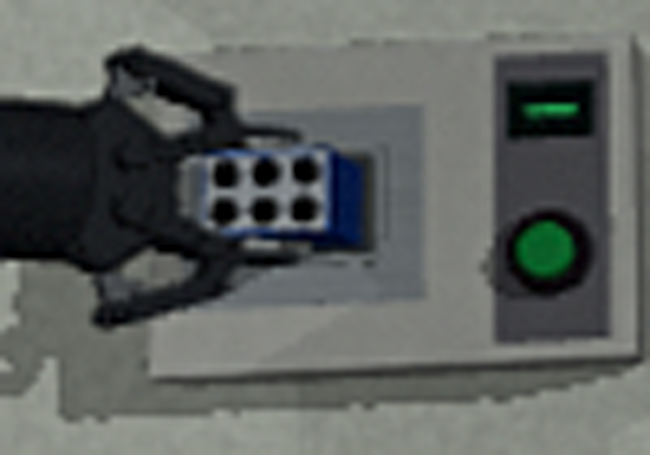

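View pics/side12_c.png

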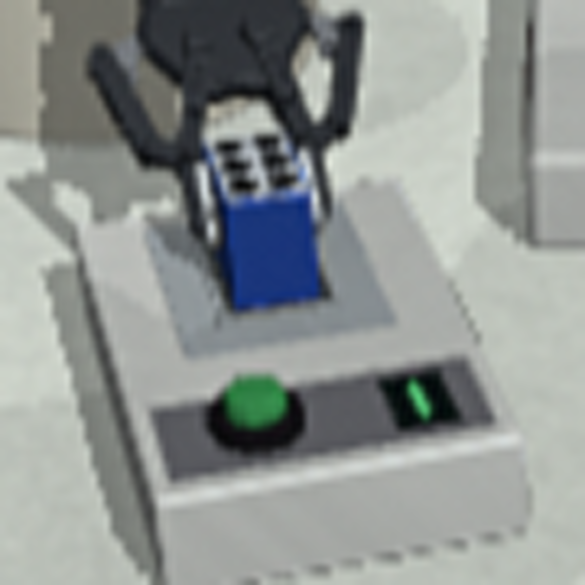

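No contact yet at 0.0868, and the bottom is already near rim height, with an even dark strip at the -y side. Continuing down.

Request:
servo_tool([
  {"travel": [0, 0, -1], "rotation": [0, 0, 0]},
  {"travel": [0, 0, -2], "rotation": [0, 0, 0]},
  {"travel": [0, 0, -2], "rotation": [0, 0, 0]},
])

```text
t: 21.72
tool_pos: [0.511, 0.2575, 0.0858]
tool_rot: [0.679, 0.26, 0.283, -0.626]
wrist_force: [-3.4, 2.7, 5.9]
width: 0.0416
```

Request:
servo_tool([
  {"travel": [0, 0, -1], "rotation": [0, 0, 0]},
  {"travel": [0, 0, -2], "rotation": [0, 0, 0]},
  {"travel": [0, 0, -2], "rotation": [0, 0, 0]},
])

```text
t: 22.1
tool_pos: [0.511, 0.2576, 0.0857]
tool_rot: [0.679, 0.26, 0.282, -0.625]
wrist_force: [-9.4, 3.3, 17.6]
width: 0.0416
```

Contact at 0.0858 is within 2 mm of the seat. A rim landing would have read 0.088 or more. The block seems a degree or two off level. I'll ease off and release so it settles flat.

Request:
servo_tool([
  {"travel": [0, 0, 2], "rotation": [0, 0, 0]},
  {"travel": [0, 0, 2], "rotation": [0, 0, 0]},
])

```text
t: 22.35
tool_pos: [0.511, 0.2575, 0.0857]
tool_rot: [0.679, 0.26, 0.283, -0.626]
wrist_force: [-4.7, 2.4, 8.0]
width: 0.0412
```

Request:
servo_tool([
  {"travel": [0, 0, 0], "rotation": [0, 0, 0]},
  {"travel": [0, 0, 0], "rotation": [0, 0, 0]},
  {"travel": [0, 0, 0], "rotation": [0, 0, 0]},
  {"travel": [0, 0, 0], "rotation": [0, 0, 0]},
  {"travel": [0, 0, 0], "rotation": [0, 0, 0]},
  {"travel": [0, 0, 0], "rotation": [0, 0, 0]},
  {"travel": [0, 0, 0], "rotation": [0, 0, 0]},
], gripper=-1)

```text
t: 23.22
tool_pos: [0.5109, 0.2573, 0.0848]
tool_rot: [0.679, 0.26, 0.283, -0.626]
wrist_force: [0.1, 1.3, -0.6]
width: 0.0854
```

```bash
python3 - <<'E'
from m3 import *
p,R,o=cur();print(p,o['width'],o['wrist_force'],-100*R.as_matrix()[:,0])
snap('top','top13');snap('side','side13')
for n,(x,y,w,h) in {'top13':(95,190,100,70),'side13':(145,90,90,90)}.items():
    im=load(n)['frame'][y:y+h,x:x+w];cv2.imwrite(f'pics/{n}_c.png',cv2.resize(im,None,fx=6.5,fy=6.5,interpolation=cv2.INTER_CUBIC))
E
```

```text
[0.51091615 0.25732584 0.08481762] 0.08539899049294189 [ 0.11853666  1.28474852 -0.5631565 ] [-5.65892877 70.21596267 70.97672233]
```

View pics/top13_c.png

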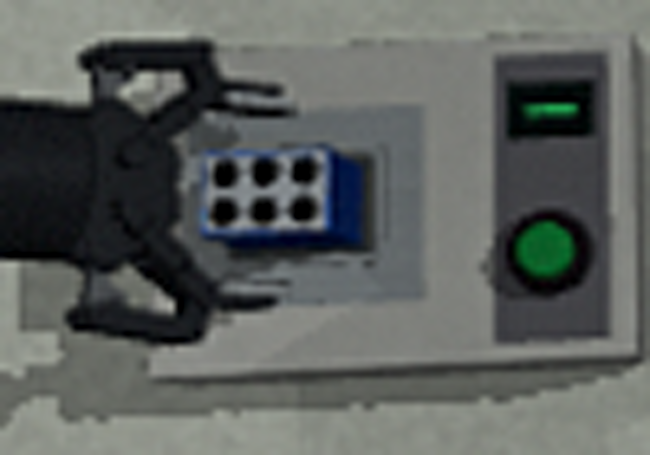

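View pics/side13_c.png

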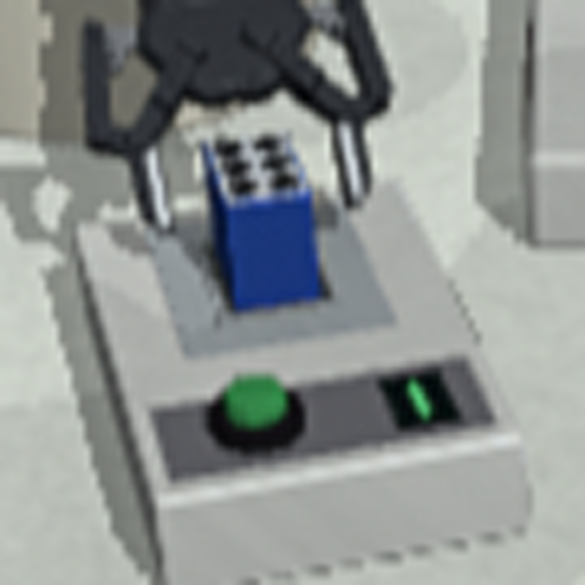

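The block is released and standing. I'll back out along the tool axis and check that it's seated.

Request:
servo_tool([
  {"travel": [-1, 14, 14], "rotation": [0, 0, 0]},
  {"travel": [-2, 28, 28], "rotation": [0, 0, 0]},
  {"travel": [-4, 50, 51], "rotation": [0, 0, 0]},
  {"travel": [-6, 75, 78], "rotation": [0, 0, 0]},
  {"travel": [-7, 90, 110], "rotation": [0, 0, 0]},
  {"travel": [-7, 90, 130], "rotation": [0, 0, 0]},
])

```text
t: 24.08
tool_pos: [0.5039, 0.3485, 0.2161]
tool_rot: [0.679, 0.261, 0.283, -0.625]
wrist_force: [0.2, 0.1, -0.2]
width: 0.0853
```

```bash
python3 - <<'E'
from m3 import *
snap('top','top14');snap('side','side14')
for n,(x,y,w,h) in {'top14':(105,195,70,55),'side14':(155,95,65,60)}.items():
    im=load(n)['frame'][y:y+h,x:x+w];cv2.imwrite(f'pics/{n}_c.png',cv2.resize(im,None,fx=10,fy=10,interpolation=cv2.INTER_CUBIC))
E
```

```text
(no output)
```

View pics/top14_c.png

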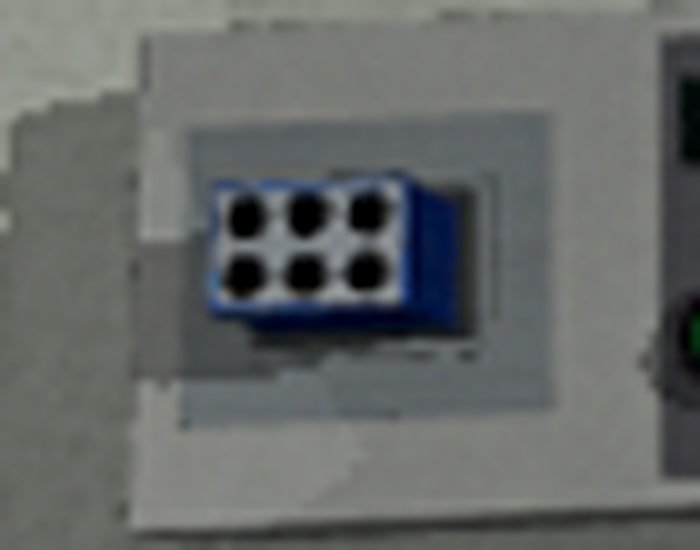

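View pics/side14_c.png

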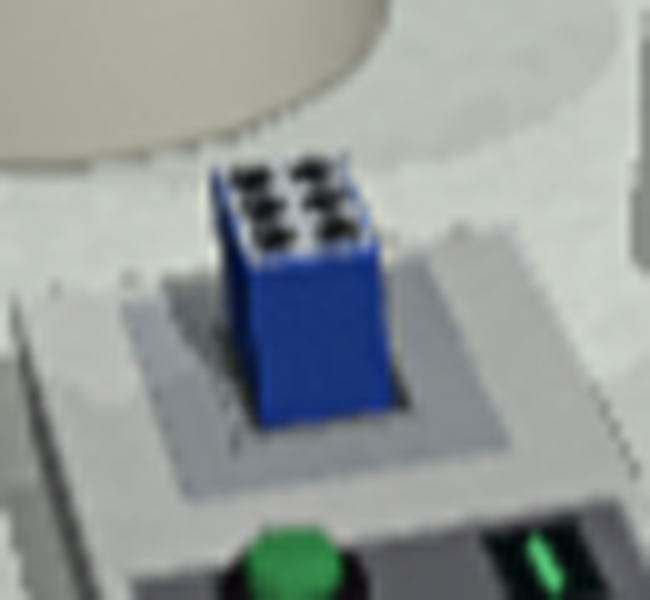

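```bash
python3 - <<'E'
from m3 import *
T=load('top14');S=load('side14');h=np.radians(4.7);x=np.array([np.cos(h),np.sin(h)]);y=np.array([-np.sin(h),np.cos(h)]);c=np.array([.510,.2635])
hf=lambda P:np.round([(P[:2]-c)@x*1e3,(P[:2]-c)@y*1e3,P[2]*1e3],1)
tp=c2([(212,185),(405,177),(408,303),(212,309)],(105,195),10)  # +y+x, -y+x, -y-x, +y-x
sp=c2([(345,153),(378,242),(250,264),(213,163)],(155,95),10)
print('triangulated top corners (plate frame)')
for a,b in zip(tp,sp):
    p,d=ray(T,*a);q,e=ray(S,*b);k=np.linalg.lstsq(np.c_[d,-e],q-p,rcond=None)[0];print(hf((p+d*k[0]+q+e*k[1])/2), 'T@122',hf(onz(T,*a,.122)),'S@122',hf(onz(S,*b,.122)))
print('bottom -y: T',[hf(onz(T,*p,.062)) for p in c2([(458,200),(455,333)],(105,195),10)],'S',[hf(onz(S,*p,.062)) for p in c2([(392,410),(262,427)],(155,95),10)])
# wells
print('well rows T@122',[hf(onz(T,*p,.122)) for p in c2([(246,216),(369,213),(243,276),(366,273)],(105,195),10)])
print('well rows S@122',[hf(onz(S,*p,.122)) for p in c2([(312,168),(339,231),(250,178),(273,239)],(155,95),10)])
E
```

```text
triangulated top corners (plate frame)
[ 20.4  33.4 122.9] T@122 [ 19.4  33.8 122. ] S@122 [ 21.9  35.3 122. ]
[ 19.4 -29.  125.2] T@122 [ 19.6 -28.  122. ] S@122 [ 20.6 -23.2 122. ]
[-20.7 -30.9 125.2] T@122 [-21.  -29.9 122. ] S@122 [-19.2 -25.  122. ]
[-20.8  30.6 127.5] T@122 [-20.6  32.4 122. ] S@122 [-19.2  41.  122. ]
bottom -y: T [array([ 20.9, -29.2,  62. ]), array([-23.9, -29.1,  62. ])] S [array([ 20.2, -22.9,  62. ]), array([-20.8, -20.9,  62. ])]
well rows T@122 [array([  8.9,  22.6, 122. ]), array([  8.4, -16.8, 122. ]), array([-10.4,  22.9, 122. ]), array([-10.9, -16.3, 122. ])]
well rows S@122 [array([ 10.1,  28.7, 122. ]), array([ 10.5, -13.1, 122. ]), array([ -9.7,  28. , 122. ]), array([ -9.8, -12. , 122. ])]
```

Top view: the plate centre reads y = +1.4 mm and the block +2 to +3. Side view: plate +7.8, block +7.9, so that view just carries a common bias. The block is centred within about 1–2 mm, level, and fully inside the rim. Next is the button.

```bash
python3 - <<'E'
from m3 import *
go(10,0,[.4905,.1345,.13],depth=0,tag='above button');print(ctrl.observe()['joints'])
E
```

```text
above button travel [ -14.  -213.6  -87.1] rotvec [44.3  5.8  5.1] t 24.18
[ 0.68048079  0.82009322  0.78790135  2.04544451 -0.62097922  2.33644436]
```

Request:
servo_tool([
  {"travel": [-1, -15, 0], "rotation": [4.4, 0.6, 0.5]},
  {"travel": [-3, -35, 0], "rotation": [8.9, 1.2, 1]},
  {"travel": [-4, -60, 0], "rotation": [13.3, 1.7, 1.5]},
  {"travel": [-6, -85, 0], "rotation": [17.7, 2.3, 2]},
  {"travel": [-8, -110, 0], "rotation": [22.1, 2.9, 2.5]},
  {"travel": [-9, -135, 0], "rotation": [26.6, 3.5, 3]},
  {"travel": [-11, -160, 0], "rotation": [31, 4.1, 3.6]},
  {"travel": [-12, -185, 0], "rotation": [35.4, 4.6, 4.1]},
  {"travel": [-13, -203, -10], "rotation": [39.9, 5.2, 4.6]},
  {"travel": [-14, -214, -25], "rotation": [44.3, 5.8, 5.1]},
], gripper=1)

```text
t: 25.42
tool_pos: [0.4898, 0.1324, 0.189]
tool_rot: [0.542, 0.454, 0.542, -0.455]
wrist_force: [0.0, -0.9, -0.2]
width: -0.0001
```

Request:
servo_tool([
  {"travel": [0, 0, -30], "rotation": [0, 0, 0]},
  {"travel": [0, 0, -62], "rotation": [0, 0, 0]},
  {"travel": [0, 0, -75], "rotation": [0, 0, 0]},
  {"travel": [0, 0, -75], "rotation": [0, 0, 0]},
  {"travel": [0, 0, -75], "rotation": [0, 0, 0]},
])

```text
t: 26.05
tool_pos: [0.4905, 0.1334, 0.116]
tool_rot: [0.543, 0.453, 0.541, -0.455]
wrist_force: [-0.2, 0.7, 0.4]
width: -0.0002
```

```bash
python3 - <<'E'
from m3 import *
go(10,0,[.4905,.1345,.09],depth=0,tag='to .09');o=ctrl.observe();print(o['tool_pos'],o['wrist_force'],o['width'])
snap('top','top15');snap('side','side15')
for n,(x,y,w,h) in {'top15':(105,185,110,70),'side15':(140,90,100,90)}.items():
    im=load(n)['frame'][y:y+h,x:x+w];cv2.imwrite(f'pics/{n}_c.png',cv2.resize(im,None,fx=6.5,fy=6.5,interpolation=cv2.INTER_CUBIC))
E
```

```text
to .09 travel [ -0.    1.1 -26. ] rotvec [ 0.1 -0.  -0.1] t 26.05
[0.49053523 0.13341346 0.11597285] [-0.15307268  0.73549774  0.35655273] -0.00023983164708691013
```

View pics/top15_c.png

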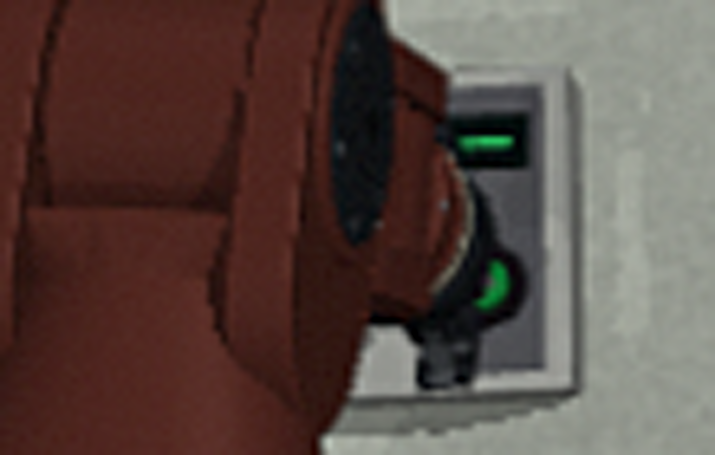

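View pics/side15_c.png

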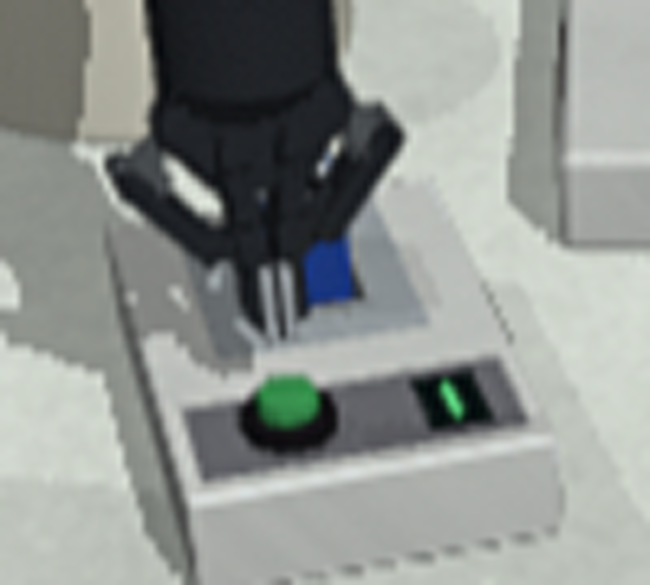

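```bash
python3 - <<'E'
from m3 import *
S=load('side15')
to=lambda q:np.round(((q[0]-140+.5)*6.5-.5,(q[1]-90+.5)*6.5-.5))
print('TCP proj',to(proj(S,[.4905,.1334,.116])),'seen tip ~(280,338)')
for z in(.072,.076,.08,.084,.088): print(z,to(proj(S,[.4905,.134,z])))
E
```

```text
TCP proj [278. 333.] seen tip ~(280,338)
0.072 [288. 416.]
0.076 [287. 408.]
0.08 [286. 401.]
0.084 [285. 393.]
0.088 [284. 386.]
```

The closed tips are centred over the button: tip at crop (281,338), button top near (288,388), estimated at z of about 0.085–0.09. I'll descend gently while watching the force.

Request:
servo_tool([
  {"travel": [0, 1, -10], "rotation": [0, 0, 0]},
  {"travel": [0, 1, -20], "rotation": [0, 0, 0]},
  {"travel": [0, 1, -24], "rotation": [0, 0, 0]},
  {"travel": [0, 1, -24], "rotation": [0, 0, 0]},
])

```text
t: 26.65
tool_pos: [0.4895, 0.1343, 0.0902]
tool_rot: [0.542, 0.453, 0.542, -0.455]
wrist_force: [0.0, 0.2, 0.7]
width: -0.0002
```

Request:
servo_tool([
  {"travel": [0, 0, -2], "rotation": [0, 0, 0]},
  {"travel": [0, 0, -4], "rotation": [0, 0, 0]},
  {"travel": [0, 0, -4], "rotation": [0, 0, 0]},
])

```text
t: 27.02
tool_pos: [0.4899, 0.1343, 0.0868]
tool_rot: [0.542, 0.453, 0.542, -0.455]
wrist_force: [-1.0, 0.5, 1.4]
width: -0.0003
```

Request:
servo_tool([
  {"travel": [0, 0, -2], "rotation": [0, 0, 0]},
  {"travel": [0, 0, -4], "rotation": [0, 0, 0]},
  {"travel": [0, 0, -4], "rotation": [0, 0, 0]},
])

```text
t: 27.4
tool_pos: [0.49, 0.1343, 0.0829]
tool_rot: [0.542, 0.453, 0.542, -0.455]
wrist_force: [-0.6, -0.6, 2.2]
width: -0.0002
```

Request:
servo_tool([
  {"travel": [0, 0, -1.5], "rotation": [0, 0, 0]},
  {"travel": [0, 0, -3], "rotation": [0, 0, 0]},
  {"travel": [0, 0, -3], "rotation": [0, 0, 0]},
])

```text
t: 27.78
tool_pos: [0.49, 0.1343, 0.0799]
tool_rot: [0.542, 0.453, 0.542, -0.455]
wrist_force: [0.6, -0.0, 3.6]
width: -0.0006
```

Request:
servo_tool([
  {"travel": [0, 0, -1], "rotation": [0, 0, 0]},
  {"travel": [0, 0, -2], "rotation": [0, 0, 0]},
  {"travel": [0, 0, -2], "rotation": [0, 0, 0]},
])

```text
t: 28.15
tool_pos: [0.4901, 0.1343, 0.078]
tool_rot: [0.542, 0.453, 0.542, -0.455]
wrist_force: [0.1, -0.4, 5.9]
width: -0.0002
```

Request:
servo_tool([
  {"travel": [0, 0, -1], "rotation": [0, 0, 0]},
  {"travel": [0, 0, -2], "rotation": [0, 0, 0]},
  {"travel": [0, 0, -2], "rotation": [0, 0, 0]},
])

```text
t: 28.52
tool_pos: [0.4902, 0.1344, 0.0778]
tool_rot: [0.543, 0.453, 0.542, -0.455]
wrist_force: [-7.6, -0.4, 21.6]
width: 0.0
```

```bash
python3 - <<'E'
from m3 import *
o=ctrl.observe();print(o['tool_pos'],o['wrist_force'])
snap('side','side16')
im=load('side16')['frame'][90:180,140:240];cv2.imwrite('pics/side16_c.png',cv2.resize(im,None,fx=6.5,fy=6.5,interpolation=cv2.INTER_CUBIC))
E
```

```text
[0.49021219 0.13435736 0.07775325] [-7.64343689 -0.43007717 21.60047352]
```

View pics/side16_c.png

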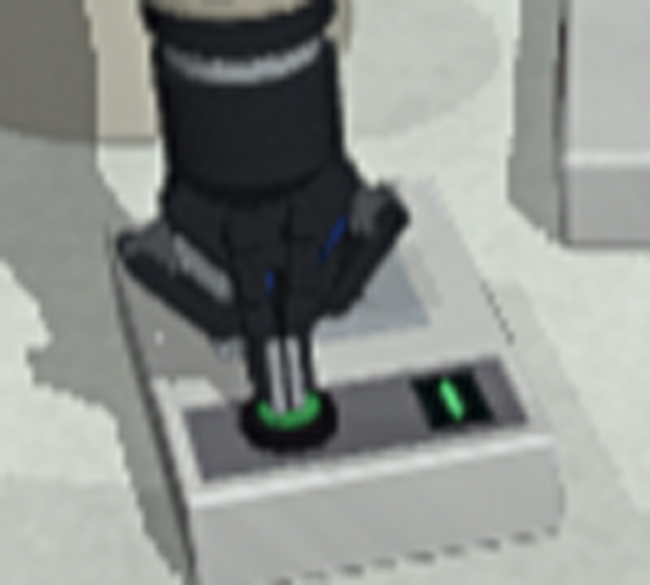

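The button is hard against its stop (21.6 N, no further travel, tips on the green cap at (288,408)). I'll retract upward and do the final check.

Request:
servo_tool([
  {"travel": [0, 0, 5], "rotation": [0, 0, 0]},
  {"travel": [0, 0, 20], "rotation": [0, 0, 0]},
  {"travel": [0, 0, 50], "rotation": [0, 0, 0]},
  {"travel": [0, 0, 85], "rotation": [0, 0, 0]},
  {"travel": [-10, -40, 110], "rotation": [0, 0, 0]},
  {"travel": [-20, -95, 120], "rotation": [0, 0, 0]},
  {"travel": [-25, -150, 120], "rotation": [0, 0, 0]},
  {"travel": [-30, -190, 120], "rotation": [0, 0, 0]},
  {"travel": [-30, -200, 120], "rotation": [0, 0, 0]},
  {"travel": [-30, -200, 120], "rotation": [0, 0, 0]},
])

```text
t: 29.82
tool_pos: [0.4599, -0.0657, 0.1959]
tool_rot: [0.542, 0.453, 0.542, -0.455]
wrist_force: [-0.9, 0.7, -0.3]
width: 0.0004
```

```bash
python3 - <<'E'
from m3 import *
o=ctrl.observe();print(o['t'],o['tool_pos'],o['wrist_force'])
snap('top','top17');snap('side','side17')
a=load('top0')['frame'];b=load('top17')['frame']
for nm,px in dict(red=(247,138),yel=(378,150)).items():
    u,v=[int(round(k)) for k in c2([px],(225,160),5)[0]];print(nm,a[v,u],b[v,u])
im=load('top17')['frame'][195:250,105:205];im=cv2.resize(im,None,fx=7,fy=7,interpolation=cv2.INTER_CUBIC);cv2.imwrite('pics/top17_c.png',im)
E
```

```text
29.825 [ 0.45985774 -0.06572891  0.19592638] [-0.94024902  0.66901393 -0.34573486]
red [  2   5 121] [  7  12 141]
yel [  0 129 154] [  0 149 169]
```

View pics/top17.png

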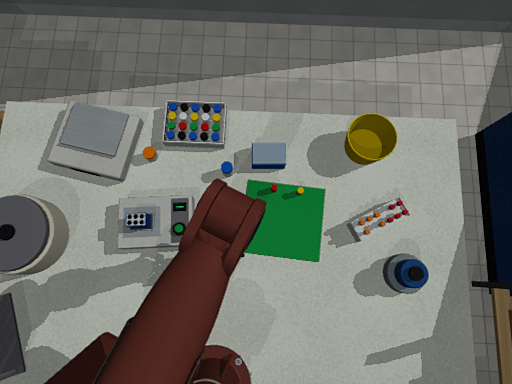

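View pics/side17.png

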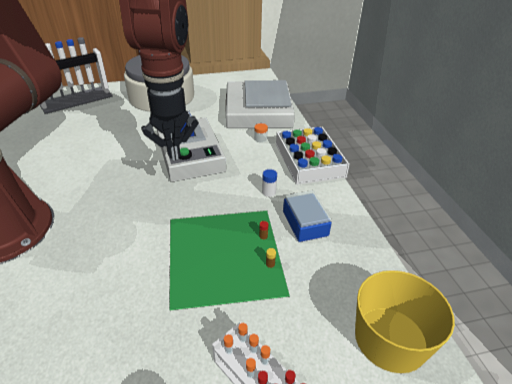

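View pics/top17_c.png

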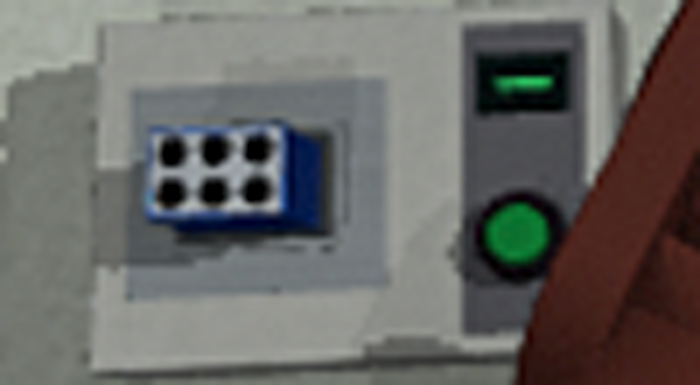

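The block stands wells-up inside the rim, the button has sprung back, the bystanders haven't moved, and the arm is clear. Handing in.

```bash
python3 -c "
from cell import ctrl
print(ctrl.close_job())"
```

```text
the job is handed in; nothing more can be done
None
```

I did the whole job in the order asked and handed it in at about 30 s. The block now stands wells-up on the heater plate. The job reports no verdict, so what follows is from my own checks.

**What I did:**
- **First turn:** I gripped the block from the right with the tool tilted 45° and lifted it about 18 cm. I then gave it a quarter turn, laid it on its side on the mat and let go.
- **Second turn:** I took hold of it again from the opposite side, turned it the rest of the way and lowered it inside the rim. Then I let go.
- **Button:** With the gripper shut, I pressed the start button to its stop. It went about 6–8 mm after first touch and read 21.6 N with no further travel. I then backed off clear of everything.

**Final checks:**
- **Seating:** The top view puts the block about 1–2 mm from the plate's centre, with no visible tilt.
- **Button:** It has sprung back out.
- **Other objects:** None of the bystanders in view appear to have moved.

**What disagreed:**
- **Side camera offset:** At the heater it read about 6 mm further in +y than the top view, for both plate and block. I trusted their positions relative to each other.
- **Contact height on the plate:** The block touched down about 1.8 mm higher than I had calculated. I saw the same 1.7 mm offset when laying it on the mat, and landing on the rim would have been about 4 mm high. I take it as a small measuring offset, so I believe the block is fully down.

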